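# Put three mixed-up power modules in their own bays of a test fixture

### The arm

A 7-joint arm with a two-finger parallel gripper is mounted at the origin on the work surface. World frame = base frame: x ahead of the robot, y to its left, z up, the work surface at z = 0. Lengths are in m, angles in rad, forces in N, time in s.
With the tool pointing down it reaches from about 0.35 to 0.9 m from the base axis. Payload 8.1 kg.
Tool frame: the origin (TCP) lies at the very end of the fingers, on their centre line; the grasp point (between the pads) lies 19 mm behind it; z points along the fingers, y is the line along which they close (so a half turn about z gives the same grasp; the last joint's range is limited). The gripper opens to 92 mm and grips with 3 to 60 N. Pads are 19 mm wide; open, the fingers measure 130 mm over their backs; the gripper's body (75 mm by 190 mm) begins 47 mm behind the grasp point.
Start: joints at [1.173, 0.434, 0.025, 1.573, -0.012, 1.134, -0.075], TCP at [0.182, -0.598, 0.227] pointing down, gripper open.
Joint ranges: [-2.62, 2.62], [-0.44, 2.09], [-1.27, 1.32], [0.08, 2.57], [-1.32, 4.46], [0.12, 2], [-2.74, 2.74]. Speed limits (rad/s): [2.22, 2.22, 3.01, 3.01, 3.14, 3.14, 3.14].

### API

Orientations are given as a rotation vector (axis times angle).
In Python, from cell import arm gives the robot as it stands.
- The arm moves only by the shell command python3 -m pendant 'ROWS' [FORCE]. ROWS is a JSON object of lists of equal length, an entry for each row: "slide": the shift along the tool's x, y, z in units of 0.3 m (1.0 is 0.3 m), a list of three; "dr": the turn, a rotation vector about the tool's x, y, z in units of 0.12 rad (1.0 is 0.12 rad), a list of three; "claw": the opening, from 0 (shut) to 1 (fully open). In form: {"slide": [[tx, ty, tz], ...], "dr": [[ax, ay, az], ...], "claw": [claw, ...]}. A call has 1 to 10 rows; each row shifts and turns the commanded pose from where the row before left it, along the tool's axes as they then stand; what a row does not reach is not made up. A row lasts 1/10 s, in which the tool goes at most 50 mm and 8.59 degrees, less where a joint would pass 70% of its speed; a pose out of reach is approached as far as the arm can. A call with a number of a shift or a turn outside -1 to 1 is refused whole. A call with a gripper value outside its range is refused whole. The fingers move at their own pace and stop on an object; FORCE is the grip in N (left out, the last holds). Time passes only in rows, so rows that do not move let the fingers close. It gives the time, the measured TCP pose, the force, the opening and the grip force at its end, in the units of the state.
- arm.observe(): the state, without advancing time (a new reading comes with each control period).
- arm.get_image(name): name is "scene" or "top"; returns the picture (384x512x3 uint8, red, green, blue); there is no depth.
- arm.calibration(name): a dict with "K" (3x3 intrinsics, pixels), "xyz" and "orientation" of the camera in the world. Camera axes: x right, y up, looking along -z (the intrinsics and any distortion apply to the point x, -y, -z); pixel columns grow to the right and rows downward; lengths in m; the calibration is good to about 2 mm. A picture is of the moment at which its call begins. calibration takes no time and is no camera call.
- arm.sign_off(): hands the job in; it is judged then, once.
The state is a dict: "clock": time; "joints": joint angles; "dq": joint speeds; "joint_efforts": joint torques, N m; "position": TCP position; "ee_rot": TCP orientation; "force": force on the tool from outside, world axes, zero at the start; "ft_torque": the same for the moment, N m; "width": opening from 0.0 (shut) to 1.0 (fully open); "gripper_force": force on a finger pad.
Only numpy, scipy, OpenCV 4.12 (cv2) and the standard library are available. Lean on these libraries where they do the work, as an engineer would, in place of code of your own. Each camera call takes 0.05 s, during which the arm holds its last target. There are 200 camera calls.

### The job

The three power modules on the test fixture stand in one another's bays: before moving any of them, lift the retaining bar out of its two brackets and lay it along the long rubber rest strip, then move the modules (the empty black pad beside the fixture is free for parking one meanwhile) so that the round choke can stands in the bay with the single round socket, the finned heat sink in the bay with the wide flat connector and the square-edged transformer in the bay with the two posts. Set each module flat, in the middle of its bay's black plate and square to it, with its long side pointing at the connector, and never tip one over. Once all three are in place, lay the bar back in both brackets, fully down and centred end to end, and let go of everything.

Things in the scene. Friction and masses are not known exactly. Their poses are not given: they have to be found in the camera images.
- fixture: Fixed grey base plate 170 (x) by 360 (y) by 12 mm with two dark steel open-topped U brackets at y = +165 and -165 mm, x = 0, each 12 mm thick (y), 60 mm wide (x). Slots 36 mm wide, floor 70 mm above the origin, straight walls to 82 mm, flared mouth to 94 mm. Origin: centre of the underside, on the bench; z up.
- bay_coax: Fixed flat black plate 96 (x) by 78 (y) by 6 mm, no rim, on the fixture. Beyond its +x edge a grey block 22 by 66 by 14 mm (centre at x = 63 mm) carries one upright round steel socket, 20 mm wide at the foot, 14 mm above, top at 29 mm. Origin: centre of the plate's underside; a module at home has its origin 6 mm above it. Bays: a row along the fixture's y, 84 mm apart, in any order.
- bay_dsub: Fixed flat black plate 96 (x) by 78 (y) by 6 mm, no rim, on the fixture. Beyond its +x edge a grey block 22 by 66 by 14 mm (centre at x = 63 mm) carries one wide flat steel connector, 52 mm long at the foot and 34 mm above, along y, top at 26 mm. Origin: centre of the plate's underside; a module at home has its origin 6 mm above it. Bays: a row along the fixture's y, 84 mm apart, in any order.
- bay_posts: Fixed flat black plate 96 (x) by 78 (y) by 6 mm, no rim, on the fixture. Beyond its +x edge a grey block 22 by 66 by 14 mm (centre at x = 63 mm) carries two upright round steel posts 13 mm thick, 40 mm apart along y, top at 30 mm. Origin: centre of the plate's underside; a module at home has its origin 6 mm above it. Bays: a row along the fixture's y, 84 mm apart, in any order.
- choke_module: Aluminium plate 80 (x) by 60 (y) by 8 mm with a green 2 mm circuit board and small parts 7 mm high near its short ends; in the middle stands a round dark steel choke can 40 mm in diameter, from 10 to 50 mm height (grip it anywhere around). Overall 50 mm high, 0.2 to 0.4 kg. Origin: centre of the underside; z up; x along the 80 mm side. Both ends may serve as front.
- heatsink_module: Aluminium plate 80 (x) by 60 (y) by 8 mm with a green 2 mm circuit board and small parts 7 mm high near its short ends; in the middle stands an aluminium heat sink with six fins running along x, 44 (x) by 36 (y) mm, from 10 to 50 mm height (grip it across y, 36 mm). Overall 50 mm high, 0.2 to 0.4 kg. Origin: centre of the underside; z up; x along the 80 mm side. Both ends may serve as front.
- transformer_module: Aluminium plate 80 (x) by 60 (y) by 8 mm with a green 2 mm circuit board and small parts 7 mm high near its short ends; in the middle stands a square-edged transformer, dark core and copper winding, 46 (x) by 34 (y) mm, from 10 to 50 mm height (grip it across y, 34 mm). Overall 50 mm high, 0.2 to 0.4 kg. Origin: centre of the underside; z up; x along the 80 mm side. Both ends may serve as front.
- bar: Loose flat steel-grey bar 20 (x) by 370 (y) by 10 mm, 0.25 kg, with a black grip block 14 (x) by 60 (y) mm on its middle, 10 to 36 mm above the underside. Origin: centre of the underside; it runs along its y, z up, ends alike. At the start it lies in both brackets, 2 mm above the modules; in place its origin is 70 mm above the fixture's, over its centre.
- bar_rest: Rest strip for the bar, fixed on the bench: black rubber strip 380 (x) by 60 (y) by 8 mm, flat. Origin: centre of the underside; it runs along its x.
- free_pad: Empty flat black pad, fixed on the bench, 110 (x) by 100 (y) by 6 mm, no rim: the free spot. Origin: centre of the underside. It lies on one side of the fixture, the rest strip on the other (either way round).
There are look-alikes about, which are no part of the job. What is shaped like the choke_module but brown or turquoise is not meant.

How it is judged:
By the outcome, as a careful person would: the job done as asked, in the order asked, and still so for the second after the job is handed in, with the robot touching nothing.
It also fails if it takes over 136 s, if anything falls off the work surface, if the arm or the gripper's body presses on something with over 40 N, if the wrist force passes 120 N, or if a joint passes its speed limit or range.

## Working session

There is one attempt and no reset: what is moved stays moved. The work goes in short steps, Python scripts to look and compute and a shell command to move; the robot and the scene stay as the last step left them, time stands still between calls to the robot, and variables do not carry over. Pictures are saved under pics/ and viewed, at most 14 in all, crops included, and the job is handed in when it is done.

```bash
ls; mkdir -p pics; cat > h.py <<'E'
import numpy as np,cv2
from scipy.spatial.transform import Rotation as R
from cell import arm
def snap(name,f):
    im=arm.get_image(name); cv2.imwrite('pics/'+f,im[:,:,::-1]); return im
E
python3 - <<'E'
from h import *
for n in ('top','scene'):
    snap(n,n+'0.png'); print(arm.calibration(n))
print(arm.observe())
E
```

```text
pics
{'K': array([[497.60330503,   0.        , 258.6080004 ],
       [  0.        , 497.60330503, 198.52899851],
       [  0.        ,   0.        ,   1.        ]]), 'xyz': array([ 0.39418353, -0.01260414,  1.12365259]), 'orientation': array([ 0.10045691, -0.07584562, -1.59350458])}
{'K': array([[401.8173571 ,   0.        , 255.68433217],
       [  0.        , 401.8173571 , 194.43378527],
       [  0.        ,   0.        ,   1.        ]]), 'xyz': array([ 0.95219802, -0.55499475,  0.75069971]), 'orientation': array([0.79831836, 0.27418631, 0.65683578])}
{'clock': 0.1, 'joints': array([ 1.17342365,  0.43514287,  0.02495222,  1.57397553, -0.01160578,
        1.13398404, -0.07510203]), 'dq': array([ 1.11864038e-03, -2.42285973e-03,  1.99932599e-03, -2.49524932e-03,
       -3.58467019e-05,  5.53644037e-04, -1.00759095e-03]), 'joint_efforts': array([ 4.80961200e-03, -6.69123101e+01,  9.89044569e-01, -3.15141320e+01,
       -6.03689393e-02,  3.74763238e-02,  9.27190877e-05]), 'position': array([ 0.18141391, -0.59763418,  0.2260415 ]), 'ee_rot': array([-3.10622982e+00, -4.61073903e-01,  4.85309772e-04]), 'force': array([-0.60622011, -0.76702362,  0.21972817]), 'ft_torque': array([ 0.01672266, -0.0653777 , -0.01020881]), 'gripper_force': 0.0, 'width': 0.9983361204255183}
```

View pics/top0.png

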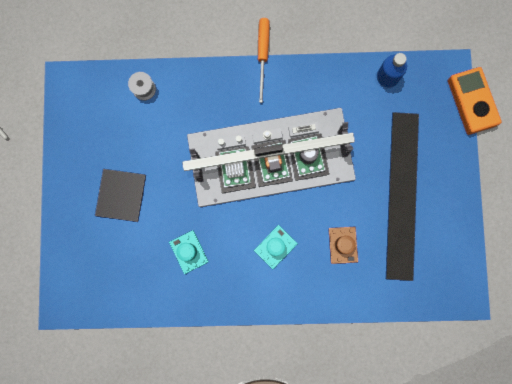

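View pics/scene0.png

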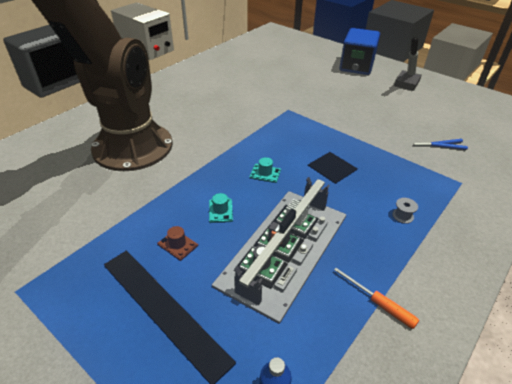

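Top view: posts bay at left (posts at 221,142 / 239,140) holds the heat sink. The coax bay in the middle (267,133) holds the transformer, and the dsub bay at right (300,130) holds the choke. The pad is at (121,195) and the rest strip at (403,196). The scene view agrees. Next I rectify and measure.

```bash
cat >> h.py <<'E'
def cam(n):
    c=arm.calibration(n); Rm=R.from_rotvec(c['orientation']).as_matrix()@np.diag([1,-1,-1]); return c['K'],Rm,c['xyz']
def proj(n,P):
    K,Rm,t=cam(n); q=(np.atleast_2d(P)-t)@Rm@K.T; return q[:,:2]/q[:,2:]
def ray(n,uv,z):
    K,Rm,t=cam(n); uv=np.atleast_2d(uv); d=np.c_[uv,np.ones(len(uv))]@np.linalg.inv(K).T@Rm.T
    return t+d*((z-t[2])/d[:,2])[:,None]
def rect(im,n,c,yaw,z,size,s):
    """metric picture of plane z: right = local -y, up = local +x; size (w,h) px, s px/m"""
    w,h=size; M=R.from_euler('z',yaw).as_matrix()[:2,:2]
    px=np.float32([[0,0],[w,0],[w,h],[0,h]]); l=np.c_[(h/2-px[:,1])/s,(w/2-px[:,0])/s]
    W=np.c_[l@M.T+c[:2],np.full(4,z)]
    return cv2.warpPerspective(im,cv2.getPerspectiveTransform(np.float32(proj(n,W)),px),(w,h),flags=cv2.INTER_CUBIC)
def blob(mask,n,z,uv):
    k,l=cv2.connectedComponents(mask.astype(np.uint8)); i=l[uv[1],uv[0]]
    cs,_=cv2.findContours((l==i).astype(np.uint8),cv2.RETR_EXTERNAL,cv2.CHAIN_APPROX_NONE)
    c=max(cs,key=len)[:,0].astype(float); p=ray(n,c,z)[:,:2]*1000
    return cv2.minAreaRect(cv2.convexHull(p.astype(np.float32)))
E
python3 - <<'E'
from h import *
im=cv2.imread('pics/top0.png')[:,:,::-1]
hsv=cv2.cvtColor(im,cv2.COLOR_RGB2HSV)
blue=(hsv[...,0]>95)&(hsv[...,0]<125)&(hsv[...,1]>120)
dark=hsv[...,2]<70
print('fixture',blob(~blue,'top',.012,(200,190)))
print('pad',blob(dark,'top',.006,(121,195)))
print('rest',blob(dark,'top',.008,(403,196)))
brt=(im.min(2)>185)
for uv in ((210,160),(330,145)): print('bar',brt[uv[1],uv[0]],im[uv[1],uv[0]],blob(brt,'top',.080,uv))
c=ray('top',[(271,157)],.012)[0];print(c)
r=rect(im,'top',c,np.deg2rad(7),.012,(800,500),2000)
cv2.imwrite('pics/r0.png',r[:,:,::-1])
E
```

```text
fixture ((614.3136596679688, -22.224258422851562), (172.72080993652344, 396.61907958984375), 8.426838874816895)
pad ((551.6790771484375, 19.545654296875), (1209.802490234375, 883.0745849609375), 88.12727355957031)
rest ((520.3817749023438, -319.2682800292969), (57.292816162109375, 375.51898193359375), 84.74713134765625)
bar True [231 233 226] ((641.1448364257812, -15.731277465820312), (76.21155548095703, 368.15496826171875), 8.316034317016602)
bar False [188 189 184] ((541.2509765625, 17.41705322265625), (1129.701171875, 824.60595703125), 88.12725067138672)
[ 0.61333985 -0.02705093  0.012     ]
```

View pics/r0.png

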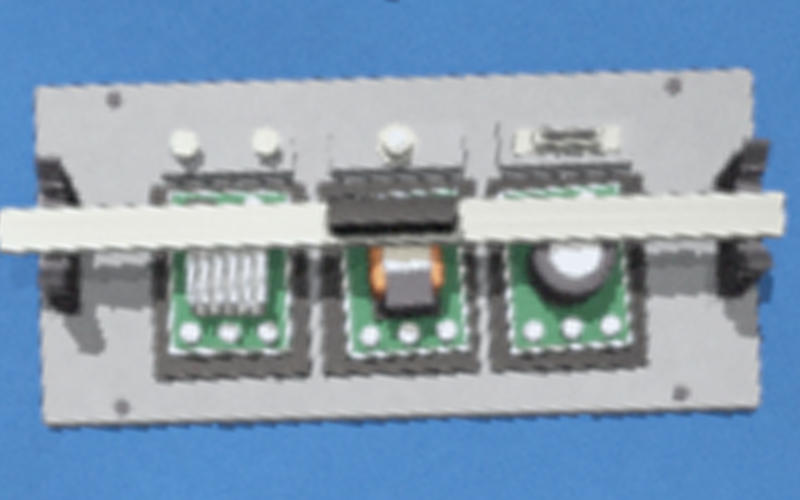

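```bash
cat >> h.py <<'E'
from scipy.optimize import least_squares
def rectfit(ch,n,c,yaw,L,z,win=.006,sides=(0,1,2,3),lo=.1,hi=.9):
    """refine pose (x,y,yaw) of an Lx by Ly rectangle at height z from its edges in channel ch"""
    p=np.array([c[0],c[1],yaw]); s=np.arange(-win,win+1e-9,.0004); t=np.linspace(lo,hi,40)-.5
    nor=np.array([[1,0],[-1,0],[0,1],[0,-1]]); 
    for it in range(3):
        M=R.from_euler('z',p[2]).as_matrix()[:2,:2]; E=[];N=[]
        for k in sides:
            nn=nor[k]; tt=np.abs(nn[::-1])
            base=nn*np.array(L)/2+t[:,None]*tt*np.array(L)
            pts=base[:,None]+s[None,:,None]*nn
            W=np.c_[pts.reshape(-1,2)@M.T+p[:2],np.full(pts.size//2,z)]
            uv=proj(n,W).reshape(len(t),len(s),2).astype(np.float32)
            v=cv2.remap(ch.astype(np.float32),uv[...,0],uv[...,1],cv2.INTER_CUBIC)
            v=cv2.GaussianBlur(v,(0,0),sigmaX=3,sigmaY=1); g=np.abs(np.gradient(v,axis=1))
            i=g.argmax(1); ok=(i>1)&(i<len(s)-2)&(g.max(1)>.4*np.median(g.max(1)))
            E.append((base+s[i][:,None]*nn)[ok]); N.append(np.repeat(nn[None],ok.sum(),0)*1.)
        Ls=[(e*n_).sum(1)-np.abs(n_)@(np.array(L)/2) for e,n_ in zip(E,N)]
        A=np.concatenate(E);B=np.concatenate(N)
        h=(np.array(L)/2)
        f=lambda q:((((A-q[:2])@R.from_euler('z',q[2]).as_matrix()[:2,:2])*B).sum(1)-np.abs(B)@h)*1e3
        r=least_squares(f,[0,0,0],loss='soft_l1',f_scale=.5)
        p=np.r_[p[:2]+M@r.x[:2],p[2]+r.x[2]]
    return p,[round(float(np.median(l)*1e3),2) for l in Ls],np.median(np.abs(r.fun))
def show(t,o): print(t,np.round(o[0][:2]*1e3,1),'yaw %.2f'%np.rad2deg(o[0][2]),o[1],'res %.2f'%o[2])
E
cat > m0.py <<'E'
from h import *
im=cv2.imread('pics/top0.png')[:,:,::-1]
S=cv2.cvtColor(im,cv2.COLOR_RGB2HSV)[...,1]; V=im.max(2)
y=np.deg2rad(8.4)
F=rectfit(S,'top',(.615,-.026),y,(.17,.36),.012); show('fix',F)
f=F[0]; M=R.from_euler('z',f[2]).as_matrix()[:2,:2]
for k,nm in zip((1,0,-1),('posts','coax','dsub')):
    c=f[:2]+M@np.array([0,.084*k])
    for dx in (0,): 
        B=rectfit(V,'top',c,f[2],(.096,.078),.018,sides=(1,2,3),hi=.45); show('bay '+nm,B)
        print('  rel',np.round((B[0][:2]-f[:2])@M*1e3,1))
        m=rectfit(V,'top',c,f[2],(.080,.060),.026,win=.005,sides=(1,2,3),hi=.4); show(' mod',m)
        print('  rel',np.round((m[0][:2]-f[:2])@M*1e3,1))
show('bar',rectfit(im.min(2),'top',f[:2],f[2],(.020,.370),.080))
show('rest',rectfit(V,'top',(.520,-.319),np.deg2rad(-5.3),(.38,.06),.008))
pc=ray('top',[(121,195)],.006)[0]
show('pad',rectfit(V,'top',pc,np.deg2rad(-7),(.11,.10),.006,win=.01))
E
python3 m0.py
```

```text
fix [614.5 -25.9] yaw 8.35 [0.4, 0.4, 0.0, -0.4] res 0.40
bay posts [598.  57.] yaw 9.10 [0.0, 0.0, 0.0] res 0.39
  rel [-4.3 84.5]
 mod [602.2  57.9] yaw 9.62 [-0.2, 0.4, 0.6] res 0.59
  rel [ 0.  84.8]
bay coax [614.6 -25.2] yaw 8.91 [-0.2, 0.0, 0.0] res 0.48
  rel [0.2 0.7]
 mod [615.9 -26.9] yaw 9.72 [0.2, 0.6, 0.6] res 0.66
  rel [ 1.2 -1.2]
bay dsub [ 621.6 -109. ] yaw 8.12 [0.0, 0.4, 0.4] res 0.39
  rel [ -5.1 -83.2]
 mod [ 624.3 -105.6] yaw 13.78 [0.2, 0.6, 0.6] res 0.60
  rel [ -1.9 -80.2]
bar [613.  -20.1] yaw 8.24 [-0.4, -0.4, -0.2, 0.0] res 0.40
rest [ 520.3 -319.3] yaw -5.21 [-0.4, -0.4, 0.4, 0.4] res 0.40
pad [536.3 317.7] yaw -9.36 [-0.0, -0.0, 0.6, 0.8] res 0.39
```

```bash
sed -i 's/np.array(\[0,.084\*k\])/np.array([-.0145,.084*k])/' m0.py; python3 m0.py | sed -n 2,13p
```

```text
bay posts [585.7  54.7] yaw 7.95 [0.0, 0.2, 0.2] res 0.40
  rel [-16.8  83.9]
 mod [589.3  55.4] yaw 6.79 [0.2, 0.6, 0.6] res 0.60
  rel [-13.1  84.1]
bay coax [596.9 -27.4] yaw 10.31 [0.0, 0.4, 0.0] res 0.31
  rel [-17.7   1.1]
 mod [599.  -29.6] yaw 11.85 [0.2, 0.2, 0.6] res 0.27
  rel [-15.9  -1.4]
bay dsub [ 610.  -110.4] yaw 8.46 [0.0, 0.4, 0.4] res 0.40
  rel [-16.7 -82.9]
 mod [ 611.7 -109.1] yaw 10.18 [0.2, 0.6, 0.4] res 0.26
  rel [-14.8 -81.9]
```

```bash
cat > tell.py <<'E'
# python3 tell.py x y z psi_deg : what remains, in the units of the moves (turn first, then slide along the turned axes)
import sys; from h import *
x=[float(a) for a in sys.argv[1:]]; s=arm.observe(); p=np.array(s['position']); Q=R.from_rotvec(s['ee_rot'])
a=np.deg2rad(x[3]); T=R.from_matrix(np.array([[np.cos(a),np.sin(a),0],[np.sin(a),-np.cos(a),0],[0,0,-1.]]))
d=(Q.inv()*T).as_rotvec(); X=Q.as_matrix()[:,0]
print('t %.1f'%s['clock'],'pos',np.round(p*1e3,1),'psi %.2f'%np.rad2deg(np.arctan2(X[1],X[0])),'dr',np.round(d/.12,3),'slide(after turn)',np.round(T.inv().apply(np.array(x[:3])-p)/.3,4),'F',np.round(s['force'],1),'w %.3f g %.1f'%(s['width'],s['gripper_force']),'j',np.round(s['joints'],2))
E
python3 -m pendant '{"slide":[[0,0,0],[0,0,0],[0,0,0],[0,0,0],[0,0,0],[0,0,0],[0,0,0],[0,0,0],[0,0,0],[0,0,0]],"dr":[[0,0,-1],[0,0,-1],[0,0,-1],[0,0,-1],[0,0,-1],[0,0,-1],[0,0,-1],[0,0,-1],[0,0,-1],[0,0,-1]],"claw":[1,1,1,1,1,1,1,1,1,1]}'
python3 -m pendant '{"slide":[[0,0,0],[0,0,0],[0,0,0]],"dr":[[0,0,-1],[0,0,-0.84],[0,0,0]],"claw":[1,1,1]}'
python3 tell.py .613 -.020 .2 98.3
```

```text
clock: 1.1
position: [0.1814, -0.5978, 0.2263]
ee_rot: [-2.298, -2.14, -0.001]
force: [-0.2, 0.8, 0.5]
width: 1.003
gripper_force: 0.0
clock: 1.4
position: [0.1813, -0.5978, 0.2263]
ee_rot: [-2.053, -2.377, -0.001]
force: [0.2, 0.3, 0.2]
width: 1.0
gripper_force: 0.0
t 1.4 pos [ 181.3 -597.8  226.3] psi 98.37 dr [-0.001 -0.008  0.01 ] slide(after turn) [1.6982 1.7021 0.0875] F [0.2 0.3 0.2] w 1.000 g 0.0 j [ 1.39  0.46 -0.29  1.55  0.14  1.15  1.22]
```

```bash

python3 -m pendant '{"slide":[[0.11,0.11,0],[0.11,0.11,0],[0.11,0.11,0],[0.11,0.11,0],[0.11,0.11,0],[0.11,0.11,0],[0.11,0.11,0],[0.11,0.11,0],[0.11,0.11,0],[0.11,0.11,0]],"dr":[[0,0,0],[0,0,0],[0,0,0],[0,0,0],[0,0,0],[0,0,0],[0,0,0],[0,0,0],[0,0,0],[0,0,0]],"claw":[1,1,1,1,1,1,1,1,1,1]}' | head -2
python3 -m pendant '{"slide":[[0.11,0.11,0],[0.11,0.11,0],[0.11,0.11,0],[0.11,0.11,0],[0.11,0.11,0],[0.04,0.04,0.02],[0,0,0],[0,0,0]],"dr":[[0,0,0],[0,0,0],[0,0,0],[0,0,0],[0,0,0],[0,0,0],[0,0,0],[0,0,0]],"claw":[1,1,1,1,1,1,1,1]}' >/dev/null
python3 tell.py .613 -.020 .084 98.3
```

```text
clock: 2.4
position: [0.4612, -0.2223, 0.2268]
t 3.2 pos [609.6 -23.9 220. ] psi 98.20 dr [-0.014  0.004 -0.015] slide(after turn) [0.0113 0.0132 0.4534] F [ 0.3 -0.4  0.3] w 1.002 g 0.0 j [ 0.31  0.47 -0.53  1.58  0.25  1.15 -0.13]
```

```bash

python3 -m pendant '{"slide":[[0.011,0.013,0.1],[0,0,0.12],[0,0,0.12],[0,0,0.08],[0,0,0.033],[0,0,0],[0,0,0],[0,0,0]],"dr":[[0,0,0],[0,0,0],[0,0,0],[0,0,0],[0,0,0],[0,0,0],[0,0,0],[0,0,0]],"claw":[1,1,1,1,1,1,1,1]}' 40 >/dev/null
python3 tell.py .613 -.020 .084 98.3
python3 -m pendant '{"slide":[[0,0,0],[0,0,0],[0,0,0],[0,0,0],[0,0,0],[0,0,0],[0,0,0],[0,0,0]],"dr":[[0,0,0],[0,0,0],[0,0,0],[0,0,0],[0,0,0],[0,0,0],[0,0,0],[0,0,0]],"claw":[0,0,0,0,0,0,0,0]}' 40
python3 tell.py .613 -.020 .084 98.3
```

```text
t 4.0 pos [614.6 -19.7  86.5] psi 98.25 dr [ 0.021  0.004 -0.007] slide(after turn) [-0.0004 -0.0053  0.0084] F [ 0.5  0.5 -0.6] w 0.998 g 0.0 j [ 0.27  0.61 -0.48  1.72  0.35  0.89 -0.21]
clock: 4.8
position: [0.6135, -0.0194, 0.0848]
ee_rot: [-2.055, -2.376, 0.0]
force: [-0.0, 0.5, 0.1]
width: 0.354
gripper_force: 0.0
t 4.8 pos [613.5 -19.4  84.8] psi 98.29 dr [-0.001 -0.    -0.001] slide(after turn) [-0.0017 -0.002   0.0026] F [-0.   0.5  0.1] w 0.354 g 0.0 j [ 0.27  0.61 -0.48  1.72  0.35  0.89 -0.21]
```

```bash

python3 -m pendant '{"slide":[[0,0,0],[0,0,0],[0,0,0],[0,0,0],[0,0,0],[0,0,0],[0,0,0]],"dr":[[0,0,0],[0,0,0],[0,0,0],[0,0,0],[0,0,0],[0,0,0],[0,0,0]],"claw":[0,0,0,0,0,0,0]}' 40 >/dev/null
python3 tell.py .613 -.020 .084 98.3
python3 -m pendant '{"slide":[[0,0,-0.02],[0,0,-0.04],[0,0,-0.1],[0,0,-0.12],[0,0,-0.12],[0,0,-0.12],[0,0,-0.1],[0,0,-0.03],[0,0,0],[0,0,0]],"dr":[[0,0,0],[0,0,0],[0,0,0],[0,0,0],[0,0,0],[0,0,0],[0,0,0],[0,0,0],[0,0,0],[0,0,0]],"claw":[0,0,0,0,0,0,0,0,0,0]}' >/dev/null
python3 tell.py .519 -.319 .25 -5.2
```

```text
t 5.5 pos [613.4 -19.4  84.8] psi 98.30 dr [-0.002 -0.    -0.   ] slide(after turn) [-0.0018 -0.0017  0.0026] F [ 0.   0.6 -0.4] w 0.149 g 40.0 j [ 0.27  0.61 -0.48  1.72  0.35  0.89 -0.21]
t 6.5 pos [612.8 -19.6 278.5] psi 98.29 dr [-1.1000e-02  1.4000e-02  1.5053e+01] slide(after turn) [-0.2211  1.0222  0.0951] F [ 0.1  0.6 -2.2] w 0.148 g 40.0 j [ 0.31  0.44 -0.54  1.49  0.23  1.28 -0.11]
```

```bash

python3 -m pendant '{"slide":[[0,0,0],[0,0,0],[0,0,0],[0,0,0],[0,0,0],[0,0,0],[0,0,0],[0,0,0],[0,0,0],[0,0,0]],"dr":[[0,0,0.5],[0,0,0.8],[0,0,0.9],[0,0,0.9],[0,0,0.9],[0,0,0.9],[0,0,0.9],[0,0,0.9],[0,0,0.9],[0,0,0.9]],"claw":[0,0,0,0,0,0,0,0,0,0]}' >/dev/null
python3 -m pendant '{"slide":[[0,0,0],[0,0,0],[0,0,0],[0,0,0],[0,0,0],[0,0,0],[0,0,0],[0,0,0],[0,0,0]],"dr":[[0,0,0.9],[0,0,0.9],[0,0,0.9],[0,0,0.9],[0,0,0.9],[0,0,0.9],[0,0,0.7],[0,0,0.45],[0,0,0]],"claw":[0,0,0,0,0,0,0,0,0]}' >/dev/null
python3 -m pendant '{"slide":[[-0.01,0.04,0],[-0.03,0.12,0],[-0.03,0.14,0],[-0.03,0.14,0],[-0.03,0.14,0],[-0.03,0.14,0],[-0.03,0.14,0],[-0.02,0.1,0],[-0.01,0.06,0],[0,0,0]],"dr":[[0,0,0],[0,0,0],[0,0,0],[0,0,0],[0,0,0],[0,0,0],[0,0,0],[0,0,0],[0,0,0],[0,0,0]],"claw":[0,0,0,0,0,0,0,0,0,0]}' >/dev/null
python3 -m pendant '{"slide":[[0,0,0],[0,0,0]],"dr":[[0,0,0],[0,0,0]],"claw":[0,0]}' >/dev/null
python3 tell.py .520 -.319 .25 -5.2
python3 - <<'E'
from h import *
im=snap('top','t1.png')
E
```

```text
t 9.6 pos [ 520.2 -317.2  279.5] psi -5.08 dr [-0.007  0.003  0.017] slide(after turn) [-0.0003  0.0061  0.0984] F [ 0.4 -0.1 -2.2] w 0.153 g 40.0 j [ 0.5   0.38 -0.06  1.53  0.02  1.24 -1.22]
```

View pics/t1.png

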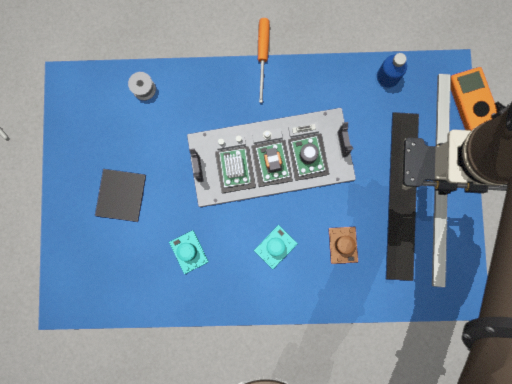

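The bar is held above and beside the rest strip, and all bays are visible. Next I lower it and measure the modules from this picture.

```bash

python3 -m pendant '{"slide":[[0,0.006,0.08],[0,0,0.14],[0,0,0.14],[0,0,0.14],[0,0,0.14],[0,0,0.1],[0,0,0.05],[0,0,0.03],[0,0,0],[0,0,0]],"dr":[[0,0,0],[0,0,0],[0,0,0],[0,0,0],[0,0,0],[0,0,0],[0,0,0],[0,0,0],[0,0,0],[0,0,0]],"claw":[0,0,0,0,0,0,0,0,0,0]}' >/dev/null
python3 tell.py .520 -.319 .0235 -5.2
cat > m1.py <<'E'
import sys; from h import *
im=cv2.imread(sys.argv[1])[:,:,::-1]
S=cv2.cvtColor(im,cv2.COLOR_RGB2HSV)[...,1]; V=im.max(2)
F=rectfit(S,'top',(.615,-.026),np.deg2rad(8.4),(.17,.36),.012); show('fix',F)
f=F[0]; M=R.from_euler('z',f[2]).as_matrix()[:2,:2]
for k,nm in zip((1,0,-1),('posts','coax','dsub')):
    c=f[:2]+M@np.array([-.0160,.084*k])
    B=rectfit(V,'top',c,f[2],(.096,.078),.018,sides=(1,2,3)); show('bay '+nm,B)
    print('  rel',np.round((B[0][:2]-f[:2])@M*1e3,1))
    m=rectfit(im[...,0],'top',c,f[2],(.080,.060),.027,win=.005); show(' mod',m)
    print('  rel',np.round((m[0][:2]-f[:2])@M*1e3,1))
r=rect(im,'top',f[:2],f[2],.022,(800,440),2000); cv2.imwrite(sys.argv[2],r[:,:,::-1])
E
python3 m1.py pics/t1.png pics/r1.png
```

```text
t 10.7 pos [ 521.1 -320.4   35.2] psi -5.17 dr [ 0.007 -0.017  0.004] slide(after turn) [-0.004  -0.0043  0.0391] F [ 0.2  0.2 -2.9] w 0.148 g 40.0 j [ 0.5   0.62 -0.06  1.79  0.05  0.73 -1.24]
fix [614.5 -25.9] yaw 8.35 [0.4, 0.4, 0.0, -0.4] res 0.40
bay posts [585.5  54.9] yaw 8.44 [0.0, 0.0, 0.0] res 0.38
  rel [-17.   84.1]
 mod [588.9  56.6] yaw 7.99 [0.4, -0.2, -0.2, -2.2] res 1.01
  rel [-13.3  85.3]
bay coax [597.6 -28.1] yaw 8.48 [0.0, 0.0, 0.2] res 0.39
  rel [-17.    0.3]
 mod [599.4 -29.4] yaw 11.13 [0.6, 0.6, 0.2, 0.6] res 0.60
  rel [-15.5  -1.3]
bay dsub [ 610.  -110.5] yaw 8.36 [0.0, 0.4, 0.2] res 0.37
  rel [-16.8 -83. ]
 mod [ 611.6 -108.7] yaw 10.82 [0.6, 0.6, 0.6, 0.6] res 0.62
  rel [-14.9 -81.5]
```

View pics/r1.png

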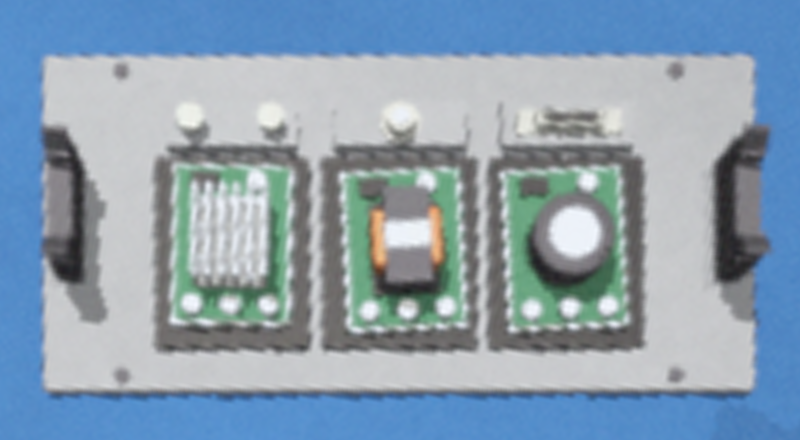

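```bash

python3 -m pendant '{"slide":[[0,0,0],[0,0,0],[0,0,0.006],[0,0,0.004],[0,0,0],[0,0,0],[0,0,0]],"dr":[[0,0,0],[0,0,0],[0,0,0],[0,0,0],[0,0,0],[0,0,0],[0,0,0]],"claw":[0,0,0,0,0,0,0]}' >/dev/null
python3 tell.py .520 -.319 .0235 -5.2
cat > m2.py <<'E'
import sys; from h import *
im=cv2.imread('pics/t1.png')[:,:,::-1]
f=np.array([.6145,-.0257,np.deg2rad(8.4)]); M=R.from_euler('z',f[2]).as_matrix()[:2,:2]
for k,dy in ((1,-2),(0,3),(-1,3)):
    c=f[:2]+M@np.array([-.0145,.084*k])
    for nm,ch in (('V',im.max(2)),('R',im[...,0]),('B',im[...,2])):
        show(str(k)+nm,rectfit(ch,'top',c,f[2]+np.deg2rad(dy),(.08,.06),.026,win=.004))
E
python3 m2.py
```

```text
t 11.3 pos [ 520.  -320.    30.8] psi -5.18 dr [0.    0.    0.003] slide(after turn) [-0.0003 -0.0033  0.0244] F [-0.   0.7 -3. ] w 0.151 g 40.0 j [ 0.5   0.63 -0.06  1.79  0.05  0.72 -1.24]
1V [589.5  55.6] yaw 7.23 [0.4, 0.4, 0.4, 0.4] res 0.40
1R [589.3  55.6] yaw 7.27 [0.8, 0.4, 0.4, 0.8] res 0.54
1B [589.5  55.6] yaw 7.17 [0.4, 0.4, 0.4, 0.8] res 0.60
0V [599.6 -29.7] yaw 11.21 [0.4, 0.4, 0.4, 0.4] res 0.40
0R [599.5 -29.7] yaw 11.15 [0.8, 0.4, 0.4, 0.8] res 0.62
0B [599.5 -29.7] yaw 11.12 [0.8, 0.4, 0.6, 0.6] res 0.78
-1V [ 611.9 -108.9] yaw 10.92 [0.4, 0.4, 0.4, 0.4] res 0.42
-1R [ 611.9 -109. ] yaw 10.89 [0.8, 0.4, 0.8, 0.8] res 0.77
-1B [ 611.8 -108.9] yaw 10.99 [0.6, 0.4, 0.8, 0.8] res 0.75
```

```bash

python3 -m pendant '{"slide":[[0,0,0.016],[0,0,0.008],[0,0,0],[0,0,0],[0,0,0]],"dr":[[0,0,0],[0,0,0],[0,0,0],[0,0,0],[0,0,0]],"claw":[0,0,0,0,0]}'
python3 -m pendant '{"slide":[[0,0,0],[0,0,0],[0,0,0],[0,0,0],[0,0,0],[0,0,0],[0,0,0]],"dr":[[0,0,0],[0,0,0],[0,0,0],[0,0,0],[0,0,0],[0,0,0],[0,0,0]],"claw":[0.6,0.6,0.6,0.6,0.6,0.6,0.6]}'
python3 -m pendant '{"slide":[[0,0,-0.04],[0,0,-0.1],[0,0,-0.14],[0,0,-0.14],[0,0,-0.14],[0,0,-0.06],[0,0,0],[0,0,0],[0,0,0]],"dr":[[0,0,0],[0,0,0],[0,0,0],[0,0,-0.4],[0,0,-0.6],[0,0,-0.6],[0,0,-0.2],[0,0,0],[0,0,0]],"claw":[0.6,0.6,0.6,0.6,0.6,0.6,0.6,0.6,0.6]}'>/dev/null
python3 tell.py .5895 .0556 .2 7.2
```

```text
clock: 11.85
position: [0.52, -0.32, 0.0236]
ee_rot: [3.138, -0.142, -0.0]
force: [-0.7, 0.3, -2.5]
width: 0.148
gripper_force: 40.0
clock: 12.55
position: [0.52, -0.32, 0.0236]
ee_rot: [3.138, -0.142, 0.0]
force: [0.4, -0.1, 0.7]
width: 0.6
gripper_force: 0.0
t 13.4 pos [ 519.2 -319.7  208.6] psi 7.11 dr [-0.009  0.014 -0.012] slide(after turn) [ 0.3893 -1.2116  0.0287] F [ 0.1  0.3 -0.2] w 0.597 g 0.0 j [ 0.54  0.43 -0.11  1.63  0.05  1.09 -1.03]
```

```bash

python3 -m pendant '{"slide":[[0.02,-0.06,0],[0.05,-0.15,0],[0.05,-0.15,0],[0.05,-0.15,0],[0.05,-0.15,0],[0.05,-0.15,0],[0.05,-0.15,0],[0.04,-0.13,0],[0.03,-0.08,0],[0,-0.04,0]],"dr":[[0,0,0],[0,0,0],[0,0,0],[0,0,0],[0,0,0],[0,0,0],[0,0,0],[0,0,0],[0,0,0],[0,0,0]],"claw":[0.6,0.6,0.6,0.6,0.6,0.6,0.6,0.6,0.6,0.6]}' >/dev/null
python3 -m pendant '{"slide":[[0,0,0],[0,0,0],[0,0,0],[0,0,0]],"dr":[[0,0,0],[0,0,0],[0,0,0],[0,0,0]],"claw":[0.6,0.6,0.6,0.6]}' >/dev/null
python3 tell.py .5895 .0556 .042 7.2
python3 - <<'E'
from h import *
im=snap('top','t2.png')
E
cat > mr.py <<'E'
import sys; from h import *
im=cv2.imread(sys.argv[1])[:,:,::-1]; mn=im.min(2)
show('bar',rectfit(mn,'top',(.520,-.319),np.deg2rad(-5.2),(.37,.02),.018,lo=.05,hi=.95))
show('rest',rectfit(im.max(2),'top',(.520,-.319),np.deg2rad(-5.2),(.38,.06),.008))
E
python3 mr.py pics/t2.png
```

```text
t 14.8 pos [590.6  52.9 209.6] psi 7.04 dr [ 0.006  0.001 -0.023] slide(after turn) [-0.0026 -0.0095  0.5586] F [ 0.  -0.4 -0.5] w 0.604 g 0.0 j [-0.02  0.41 -0.22  1.66  0.1   1.08 -1.72]
bar [ 518.2 -318. ] yaw -5.19 [-0.4, -0.4, 0.4, 0.4] res 0.39
rest [ 520.3 -319.3] yaw -5.21 [-0.4, -0.4, 0.4, 0.4] res 0.41
```

View pics/t2.png

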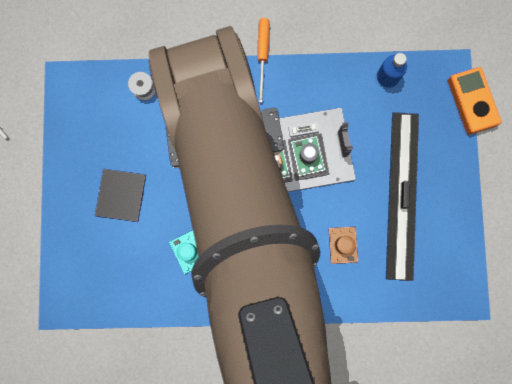

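```bash

python3 -m pendant '{"slide":[[-0.003,-0.01,0.05],[0,0,0.12],[0,0,0.12],[0,0,0.12],[0,0,0.09],[0,0,0.04],[0,0,0.018],[0,0,0],[0,0,0],[0,0,0]],"dr":[[0,0,0],[0,0,0],[0,0,0],[0,0,0],[0,0,0],[0,0,0],[0,0,0],[0,0,0],[0,0,0],[0,0,0]],"claw":[0.6,0.6,0.6,0.6,0.6,0.6,0.6,0.6,0.6,0.6]}' >/dev/null
python3 tell.py .5895 .0556 .042 7.2
python3 -m pendant '{"slide":[[0,0,0],[0,0,0],[0,0,0],[0,0,0],[0,0,0],[0,0,0]],"dr":[[0,0,0],[0,0,0],[0,0,0],[0,0,0],[0,0,0],[0,0,0]],"claw":[0,0,0,0,0,0]}' 30 >/dev/null
python3 tell.py .5895 .0556 .042 7.2
```

```text
t 15.9 pos [590.3  57.8  43.6] psi 7.19 dr [-0.    -0.02  -0.002] slide(after turn) [-0.0037  0.0069  0.0053] F [-0.6 -0.2 -0.1] w 0.595 g 0.0 j [-0.05  0.6  -0.2   1.82  0.17  0.73 -1.78]
t 16.5 pos [589.8  56.9  42.7] psi 7.16 dr [ 0.007 -0.005 -0.006] slide(after turn) [-0.0014  0.0043  0.0022] F [-1.1 -3.4  6.3] w 0.390 g 30.0 j [-0.05  0.6  -0.2   1.83  0.17  0.73 -1.78]
```

```bash

python3 -m pendant '{"slide":[[0,0,0],[0,0,-0.02],[0,0,-0.06],[0,0,-0.1],[0,0,-0.12],[0,0,-0.1],[0,0,-0.04],[0,0,0],[0,0,0],[0,0,0]],"dr":[[0,0,0],[0,0,0],[0,0,0],[0,0,0],[0,0,0],[0,0,0],[0,0,0],[0,0,0],[0,0,0],[0,0,0]],"claw":[0,0,0,0,0,0,0,0,0,0]}' >/dev/null
python3 tell.py .5363 .3177 .17 7.2
```

```text
t 17.5 pos [588.2  57.5 172.2] psi 7.20 dr [ 0.001  0.028 -0.   ] slide(after turn) [-0.0628 -0.8823  0.0073] F [-0.4 -0.7 -4.1] w 0.388 g 30.0 j [-0.03  0.45 -0.22  1.71  0.11  1.   -1.74]
```

```bash

python3 -m pendant '{"slide":[[0,-0.04,0],[-0.01,-0.1,0],[-0.01,-0.13,0],[-0.01,-0.13,0],[-0.01,-0.13,0],[-0.01,-0.13,0],[-0.01,-0.12,0],[-0.003,-0.07,0],[0,-0.032,0],[0,0,0]],"dr":[[0,0,0],[0,0,0],[0,0,0],[0,0,0],[0,0,0],[0,0,0],[0,0,0],[0,0,0],[0,0,0],[0,0,0]],"claw":[0,0,0,0,0,0,0,0,0,0]}' >/dev/null
python3 -m pendant '{"slide":[[0,0,0],[0,0,0],[0,0,0.05],[0,0,0.12],[0,0,0.13],[0,0,0.1],[0,0,0.05],[0,0,0],[0,0,0],[0,0,0]],"dr":[[0,0,0],[0,0,0],[0,0,0],[0,0,0],[0,0,0],[0,0,0],[0,0,0],[0,0,0],[0,0,0],[0,0,0]],"claw":[0,0,0,0,0,0,0,0,0,0]}' >/dev/null
python3 tell.py .5363 .3177 .0305 7.2
```

```text
t 19.5 pos [538.8 318.5  41.2] psi 7.17 dr [-0.011 -0.024 -0.005] slide(after turn) [-0.0086  0.0015  0.0355] F [ 0.7  0.2 -3.3] w 0.392 g 30.0 j [-0.46  0.65 -0.24  1.74  0.2   0.78 -2.24]
```

```bash

python3 -m pendant '{"slide":[[0,0,0.01],[0,0,0.01],[0,0,0.006],[0,0,0],[0,0,0],[0,0,0],[0,0,0]],"dr":[[0,0,0],[0,0,0],[0,0,0],[0,0,0],[0,0,0],[0,0,0],[0,0,0]],"claw":[0,0,0,0,0,0,0]}' >/dev/null
python3 tell.py .5363 .3177 .0305 7.2
```

```text
t 20.2 pos [537.6 317.9  31.5] psi 7.19 dr [-0.    -0.001 -0.001] slide(after turn) [-0.0042 -0.      0.0032] F [-0.5 -0.3 -3.6] w 0.390 g 30.0 j [-0.46  0.66 -0.23  1.75  0.21  0.76 -2.24]
```

```bash

python3 -m pendant '{"slide":[[0,0,0.004],[0,0,0],[0,0,0],[0,0,0],[0,0,0]],"dr":[[0,0,0],[0,0,0],[0,0,0],[0,0,0],[0,0,0]],"claw":[0,0,0,0,0]}' >/dev/null
python3 tell.py .5363 .3177 .0305 7.2
python3 -m pendant '{"slide":[[0,0,0],[0,0,0],[0,0,0],[0,0,0],[0,0,-0.02],[0,0,-0.06],[0,0,-0.12],[0,0,-0.12],[0,0,-0.12],[0,0,-0.08]],"dr":[[0,0,0],[0,0,0],[0,0,0],[0,0,0],[0,0,0],[0,0,0],[0,0,0],[0,0,0],[0,0,0],[0,0,0]],"claw":[0.6,0.6,0.6,0.6,0.6,0.6,0.6,0.6,0.6,0.6]}' >/dev/null
python3 -m pendant '{"slide":[[0,0,0],[0,0,0],[0,0,0],[0,0,0]],"dr":[[0,0,-0.3],[0,0,-0.28],[0,0,0],[0,0,0]],"claw":[0.6,0.6,0.6,0.6]}' >/dev/null
python3 tell.py .5996 -.0297 .2 11.15
```

```text
t 20.7 pos [537.6 318.   30.7] psi 7.19 dr [-0.001 -0.004 -0.001] slide(after turn) [-0.0045  0.0003  0.0007] F [-2.3 -0.3  6.7] w 0.390 g 30.0 j [-0.46  0.66 -0.23  1.75  0.21  0.76 -2.25]
t 22.1 pos [537.1 317.5 185.5] psi 11.14 dr [ 0.004  0.011 -0.001] slide(after turn) [-0.0194  1.1757 -0.0484] F [ 0.2 -0.1 -0.1] w 0.602 g 0.0 j [-0.43  0.49 -0.29  1.61  0.15  1.07 -2.13]
```

```bash

python3 -m pendant '{"slide":[[0,0.05,0],[0,0.13,0],[-0.01,0.15,0],[-0.01,0.15,0],[0,0.15,0],[0,0.15,0],[0,0.15,0],[0,0.13,0],[0,0.08,0],[0,0.036,0]],"dr":[[0,0,0],[0,0,0],[0,0,0],[0,0,0],[0,0,0],[0,0,0],[0,0,0],[0,0,0],[0,0,0],[0,0,0]],"claw":[0.6,0.6,0.6,0.6,0.6,0.6,0.6,0.6,0.6,0.6]}' >/dev/null
python3 -m pendant '{"slide":[[0,0,0],[0,0,0],[0,0,0],[0,0,0],[0,0,0],[0,0,0]],"dr":[[0,0,0],[0,0,0],[0,0,0],[0,0,0],[0,0,0],[0,0,0]],"claw":[0.6,0.6,0.6,0.6,0.6,0.6]}' >/dev/null
python3 tell.py .5996 -.0297 .042 11.15
python3 - <<'E'
from h import *
im=snap('top','t3.png')
for nm,ch in (('V',im.max(2)),('R',im[...,0]),('B',im[...,2])):
    show(nm,rectfit(ch,'top',(.537,.318),np.deg2rad(7.2),(.08,.06),.014,win=.005))
cv2.imwrite('pics/r3.png',rect(im,'top',(.537,.318),np.deg2rad(7.2),.014,(400,400),2500)[:,:,::-1])
E
```

```text
t 23.7 pos [600.  -28.9 186.3] psi 11.23 dr [-0.    -0.001  0.011] slide(after turn) [-0.0018  0.0025  0.4809] F [-0.1 -0.6  0.5] w 0.596 g 0.0 j [ 0.11  0.44 -0.22  1.67  0.11  1.04 -1.51]
V [537.1 319.2] yaw 7.39 [0.4, 0.2, 1.4, 1.4] res 0.97
R [536.8 319.8] yaw 7.08 [0.8, 0.2, 1.4, 1.4] res 1.02
B [537.1 318.9] yaw 7.60 [0.6, 0.6, 1.8, 1.0] res 1.00
```

View pics/r3.png

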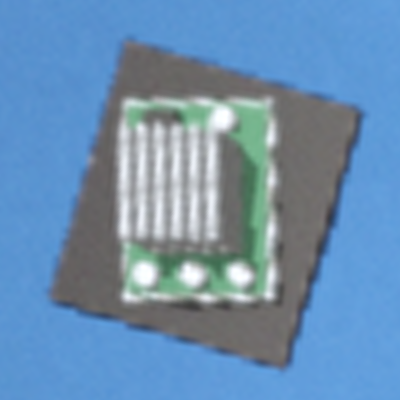

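```bash
cat > m3.py <<'E'
from h import *
im=cv2.imread('pics/t1.png')[:,:,::-1]
f=np.array([.6145,-.0257,np.deg2rad(8.4)]); M=R.from_euler('z',f[2]).as_matrix()[:2,:2]
# socket/post top discs: brightness-weighted centroid around the expected spot
for nm,l,z in (('postL',(.047,.104),.042),('postR',(.047,.064),.042),('coax',(.047,0),.041)):
    c=f[:2]+M@np.array(l); r=rect(im,'top',c,f[2],z,(100,100),4000).min(2).astype(float)
    w=np.clip(r-205,0,40); w[:, :10]=0; y,x=np.mgrid[:100,:100]; 
    print(nm,'rel',np.round([l[0]*1e3+(50-(w*y).sum()/w.sum())/4,l[1]*1e3+(50-(w*x).sum()/w.sum())/4],1), r.max(), (w>0).sum()/16)
V=im.max(2)
# brightness profile across near and far plate edge of each bay, along fixture x, at z=.018
for k in (1,0,-1):
    c=f[:2]+M@np.array([-.0165,.084*k]); r=rect(im,'top',c,f[2],.018,(200,280),2000).max(2)
    p=np.median(r[:,40:160],axis=1); print(k,'far',[(round((140-i)/2,1),int(p[i])) for i in range(24,60,2)],'\n  near',[(round((140-i)/2,1),int(p[i])) for i in range(220,256,2)])
E
python3 m3.py
```

```text
postL rel [ 48.3 104.2] 240.0 176.5
postR rel [48.3 64.5] 238.0 211.125
coax rel [48.5  0.1] 239.0 245.25
1 far [(58.0, 206), (57.0, 199), (56.0, 185), (55.0, 157), (54.0, 123), (53.0, 101), (52.0, 99), (51.0, 109), (50.0, 116), (49.0, 117), (48.0, 117), (47.0, 124), (46.0, 147), (45.0, 173), (44.0, 191), (43.0, 183), (42.0, 175), (41.0, 171)] 
  near [(-40.0, 110), (-41.0, 113), (-42.0, 113), (-43.0, 113), (-44.0, 112), (-45.0, 107), (-46.0, 101), (-47.0, 104), (-48.0, 133), (-49.0, 172), (-50.0, 200), (-51.0, 206), (-52.0, 204), (-53.0, 204), (-54.0, 204), (-55.0, 203), (-56.0, 203), (-57.0, 203)]
0 far [(58.0, 206), (57.0, 200), (56.0, 181), (55.0, 152), (54.0, 119), (53.0, 101), (52.0, 102), (51.0, 114), (50.0, 118), (49.0, 114), (48.0, 110), (47.0, 107), (46.0, 106), (45.0, 108), (44.0, 123), (43.0, 152), (42.0, 177), (41.0, 188)] 
  near [(-40.0, 102), (-41.0, 102), (-42.0, 105), (-43.0, 108), (-44.0, 108), (-45.0, 100), (-46.0, 94), (-47.0, 103), (-48.0, 127), (-49.0, 166), (-50.0, 197), (-51.0, 205), (-52.0, 204), (-53.0, 204), (-54.0, 204), (-55.0, 204), (-56.0, 204), (-57.0, 204)]
-1 far [(58.0, 196), (57.0, 195), (56.0, 181), (55.0, 152), (54.0, 119), (53.0, 100), (52.0, 102), (51.0, 115), (50.0, 118), (49.0, 110), (48.0, 103), (47.0, 102), (46.0, 102), (45.0, 113), (44.0, 143), (43.0, 169), (42.0, 186), (41.0, 184)] 
  near [(-40.0, 95), (-41.0, 97), (-42.0, 99), (-43.0, 102), (-44.0, 101), (-45.0, 96), (-46.0, 93), (-47.0, 104), (-48.0, 133), (-49.0, 168), (-50.0, 197), (-51.0, 205), (-52.0, 205), (-53.0, 205), (-54.0, 205), (-55.0, 205), (-56.0, 205), (-57.0, 205)]
```

```bash

python3 -m pendant '{"slide":[[0,0.007,0.05],[0,0,0.1],[0,0,0.1],[0,0,0.1],[0,0,0.07],[0,0,0.04],[0,0,0.018],[0,0,0],[0,0,0],[0,0,0]],"dr":[[0,0,0],[0,0,0],[0,0,0],[0,0,0],[0,0,0],[0,0,0],[0,0,0],[0,0,0],[0,0,0],[0,0,0]],"claw":[0.6,0.6,0.6,0.6,0.6,0.6,0.6,0.6,0.6,0.6]}' >/dev/null
python3 -m pendant '{"slide":[[0,0,0],[0,0,0]],"dr":[[0,0,0],[0,0,0]],"claw":[0.6,0.6]}' >/dev/null
python3 tell.py .6005 -.0311 .0425 11.15
python3 -m pendant '{"slide":[[0,0,0],[0,0,0],[0,0,0],[0,0,0],[0,0,0],[0,0,0],[0,0,0]],"dr":[[0,0,0],[0,0,0],[0,0,0],[0,0,0],[0,0,0],[0,0,0],[0,0,0]],"claw":[0,0,0,0,0,0,0]}' 30 >/dev/null
python3 tell.py .6005 -.0311 .0425 11.15
```

```text
t 24.9 pos [600.7 -31.5  43.4] psi 11.18 dr [ 0.002 -0.007  0.004] slide(after turn) [-0.0004 -0.0015  0.0029] F [-0.2  0.1 -0. ] w 0.599 g 0.0 j [ 0.1   0.61 -0.19  1.8   0.16  0.75 -1.56]
t 25.6 pos [600.4 -31.4  42.8] psi 11.18 dr [-0.    -0.     0.005] slide(after turn) [ 0.0006 -0.001   0.0011] F [0.5 0.9 0.3] w 0.367 g 30.0 j [ 0.1   0.61 -0.19  1.8   0.16  0.75 -1.56]
```

```bash

python3 -m pendant '{"slide":[[0,0,-0.02],[0,0,-0.06],[0,0,-0.1],[0,0,-0.08],[0,0,-0.04],[0,0,0],[0,0,0]],"dr":[[0,0,0],[0,0,0],[0,0,0],[0,0,0.2],[0,0,0.2],[0,0,0],[0,0,0]],"claw":[0,0,0,0,0,0,0]}' >/dev/null
python3 -m pendant '{"slide":[[0,-0.03,0],[0,-0.06,0],[0,-0.08,0],[0,-0.07,0],[0,-0.047,0],[0,0,0],[0,0,0],[0,0,0],[0,0,0],[0,0,0]],"dr":[[0,0,0],[0,0,0],[0,0,0],[0,0,0],[0,0,0],[0,0,0],[0,0,0],[0,0,0],[0,0,0],[0,0,0]],"claw":[0,0,0,0,0,0,0,0,0,0]}' >/dev/null
python3 tell.py .5872 .0538 .0445 8.4
```

```text
t 27.4 pos [587.9  52.7 132.8] psi 8.35 dr [ 0.003  0.    -0.007] slide(after turn) [-0.0018 -0.004   0.2942] F [ 0.3  1.1 -4.1] w 0.371 g 30.0 j [-0.03  0.48 -0.21  1.76  0.13  0.91 -1.72]
```

```bash

python3 -m pendant '{"slide":[[-0.002,-0.004,0.04],[0,0,0.08],[0,0,0.08],[0,0,0.06],[0,0,0.03],[0,0,0],[0,0,0],[0,0,0],[0,0,0],[0,0,0]],"dr":[[0,0,0],[0,0,0],[0,0,0],[0,0,0],[0,0,0],[0,0,0],[0,0,0],[0,0,0],[0,0,0],[0,0,0]],"claw":[0,0,0,0,0,0,0,0,0,0]}' >/dev/null
python3 tell.py .5872 .0538 .0430 8.4
```

```text
t 28.4 pos [587.4  54.8  46.4] psi 8.42 dr [ 0.001 -0.008  0.003] slide(after turn) [-0.001   0.0031  0.0113] F [ 0.4  0.1 -3.6] w 0.371 g 30.0 j [-0.05  0.59 -0.2   1.83  0.16  0.74 -1.75]
```

```bash

python3 -m pendant '{"slide":[[0,0.001,0.006],[0,0,0.003],[0,0,0],[0,0,0],[0,0,0],[0,0,0]],"dr":[[0,0,0],[0,0,0],[0,0,0],[0,0,0],[0,0,0],[0,0,0]],"claw":[0,0,0,0,0,0]}' >/dev/null
python3 tell.py .5872 .0538 .0430 8.4
```

```text
t 28.9 pos [587.1  54.5  43.1] psi 8.43 dr [ 0.    -0.     0.004] slide(after turn) [0.0001 0.0022 0.0004] F [-0.6  0.2 -3. ] w 0.370 g 30.0 j [-0.05  0.59 -0.19  1.83  0.16  0.73 -1.75]
```

```bash

python3 -m pendant '{"slide":[[0,0.002,0],[0,0,0.001],[0,0,0],[0,0,0],[0,0,0]],"dr":[[0,0,0],[0,0,0],[0,0,0],[0,0,0],[0,0,0]],"claw":[0,0,0,0,0]}' >/dev/null
python3 tell.py .5872 .0538 .0430 8.4
python3 -m pendant '{"slide":[[0,0,0],[0,0,0],[0,0,0],[0,0,0],[0,0,-0.02],[0,0,-0.06],[0,0,-0.1],[0,0,-0.12],[0,0,-0.08],[0,0,-0.04]],"dr":[[0,0,0],[0,0,0],[0,0,0],[0,0,0],[0,0,0],[0,0,0],[0,0,0],[0,0,0],[0,0,-0.15],[0,0,-0.22]],"claw":[0.6,0.6,0.6,0.6,0.6,0.6,0.6,0.6,0.6,0.6]}' >/dev/null
python3 -m pendant '{"slide":[[0,0,0],[0,0,0],[0,0,0]],"dr":[[0,0,0],[0,0,0],[0,0,0]],"claw":[0.65,0.65,0.65]}' >/dev/null
python3 tell.py .6127 -.1105 .2 10.95
```

```text
t 29.4 pos [587.2  53.9  42.8] psi 8.43 dr [ 0.    -0.     0.004] slide(after turn) [ 0.0001  0.0002 -0.0005] F [-0.5 -0.  -3.4] w 0.367 g 30.0 j [-0.05  0.6  -0.19  1.83  0.16  0.73 -1.75]
t 30.8 pos [586.2  53.6 167.2] psi 10.95 dr [-0.001  0.022  0.   ] slide(after turn) [-0.0172  0.5539 -0.1094] F [0.4 0.1 0.4] w 0.648 g 0.0 j [-0.02  0.45 -0.23  1.72  0.12  0.99 -1.67]
```

```bash

python3 -m pendant '{"slide":[[0,0.04,0],[-0.005,0.1,0],[-0.006,0.13,0],[-0.006,0.13,0],[0,0.1,0],[0,0.054,0],[0,0,0],[0,0,0],[0,0,0],[0,0,0]],"dr":[[0,0,0],[0,0,0],[0,0,0],[0,0,0],[0,0,0],[0,0,0],[0,0,0],[0,0,0],[0,0,0],[0,0,0]],"claw":[0.65,0.65,0.65,0.65,0.65,0.65,0.65,0.65,0.65,0.65]}' >/dev/null
python3 tell.py .6127 -.1105 .0425 10.95
cat > m4.py <<'E'
import sys; from h import *
# module vs bay: python3 m4.py pic k
im=cv2.imread(sys.argv[1])[:,:,::-1]; k=float(sys.argv[2])
f=np.array([.6145,-.0257,np.deg2rad(8.4)]); M=R.from_euler('z',f[2]).as_matrix()[:2,:2]
c=f[:2]+M@np.array([-.0155,.084*k])
B=rectfit(im.max(2),'top',c,f[2],(.096,.078),.018,sides=(1,2,3)); show('bay',B)
print('  rel grid',np.round((B[0][:2]-c)@M*1e3,1))
for nm,ch in (('V',im.max(2)),('R',im[...,0]),('B',im[...,2])):
    m=rectfit(ch,'top',c,f[2],(.08,.06),.026,win=.005); show(nm,m); print('  rel grid',np.round((m[0][:2]-c)@M*1e3,1))
cv2.imwrite(sys.argv[3],rect(im,'top',c,f[2],.022,(400,480),3200)[:,:,::-1])
E
python3 -c "
from h import *
snap('top','t4.png')"
python3 m4.py pics/t4.png 1 pics/r4.png
```

```text
t 31.8 pos [ 613.8 -108.2  168.9] psi 11.13 dr [-0.006 -0.001  0.026] slide(after turn) [-0.0051  0.0069  0.4212] F [0.4 0.7 0.5] w 0.653 g 0.0 j [ 0.22  0.49 -0.2   1.64  0.11  1.02 -1.38]
bay [585.5  54.8] yaw 8.46 [0.0, 0.0, 0.0] res 0.38
  rel grid [-1.4 -0.1]
V [586.6  55.1] yaw 8.08 [0.6, 0.6, 0.4, 0.6] res 0.60
  rel grid [-0.3 -0. ]
R [586.6  56.3] yaw 8.11 [0.6, 0.6, -0.2, -2.2] res 0.94
  rel grid [-0.2  1.2]
B [586.6  55.1] yaw 8.12 [0.6, 0.6, 0.6, 0.6] res 0.61
  rel grid [-0.3  0. ]
```

View pics/r4.png

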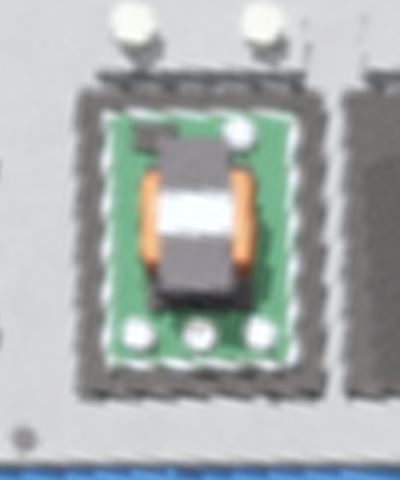

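Transformer is centred and square in the posts bay (board 102–298, plate 78–325 px in the rectified crop). Next is the choke.

```bash

python3 -m pendant '{"slide":[[0,0.002,0.05],[0,0,0.1],[0,0,0.1],[0,0,0.08],[0,0,0.06],[0,0,0.026],[0,0,0],[0,0,0],[0,0,0],[0,0,0]],"dr":[[0,0,0],[0,0,0],[0,0,0],[0,0,0],[0,0,0],[0,0,0],[0,0,0],[0,0,0],[0,0,0],[0,0,0]],"claw":[0.65,0.65,0.65,0.65,0.65,0.65,0.65,0.65,0.65,0.65]}' >/dev/null
python3 tell.py .6127 -.1105 .0425 10.95
```

```text
t 32.8 pos [ 614.6 -110.9   45.1] psi 10.97 dr [ 0.005 -0.014  0.003] slide(after turn) [-0.0059 -0.0026  0.0086] F [-0.1  0.5 -0.4] w 0.646 g 0.0 j [ 0.21  0.63 -0.18  1.74  0.15  0.78 -1.42]
```

```bash

python3 -m pendant '{"slide":[[-0.004,0,0.002],[0,0,0],[0,0,0],[0,0,0]],"dr":[[0,0,0],[0,0,0],[0,0,0],[0,0,0]],"claw":[0.65,0.65,0.65,0.65]}' >/dev/null
python3 tell.py .6127 -.1105 .0425 10.95
python3 -m pendant '{"slide":[[0,0,0],[0,0,0],[0,0,0],[0,0,0],[0,0,0],[0,0,0],[0,0,0]],"dr":[[0,0,0],[0,0,0],[0,0,0],[0,0,0],[0,0,0],[0,0,0],[0,0,0]],"claw":[0,0,0,0,0,0,0]}' 40 >/dev/null
python3 tell.py .6127 -.1105 .0425 10.95
python3 -m pendant '{"slide":[[0,0,-0.02],[0,0,-0.06],[0,0,-0.1],[0,0,-0.08],[0,0,-0.04],[0,0,0],[0,0,0]],"dr":[[0,0,0],[0,0,0],[0,0,0],[0,0,0.2],[0,0,0.17],[0,0,0],[0,0,0]],"claw":[0,0,0,0,0,0,0]}' >/dev/null
python3 tell.py .5995 -.0293 .0435 8.4
```

```text
t 33.2 pos [ 612.7 -111.1   43.5] psi 10.97 dr [ 0.    -0.     0.003] slide(after turn) [ 0.0003 -0.0019  0.0032] F [ 0.3 -0.2  0.2] w 0.646 g 0.0 j [ 0.21  0.63 -0.18  1.75  0.15  0.77 -1.42]
t 33.9 pos [ 612.7 -111.    43.4] psi 10.98 dr [-0.001  0.     0.004] slide(after turn) [ 0.0003 -0.0016  0.003 ] F [-0.5  1.1  0.1] w 0.425 g 40.0 j [ 0.21  0.63 -0.18  1.75  0.15  0.77 -1.42]
t 34.6 pos [ 612.1 -111.1  132.6] psi 8.45 dr [-0.     0.009  0.008] slide(after turn) [-0.0017 -0.2759  0.2969] F [-0.4  0.2 -2.9] w 0.426 g 40.0 j [ 0.22  0.53 -0.18  1.68  0.11  0.95 -1.43]
```

```bash

python3 -m pendant '{"slide":[[0,-0.03,0],[0,-0.06,0],[0,-0.08,0],[0,-0.07,0],[-0.002,-0.036,0],[0,0,0],[0,0,0],[0,0,0],[0,0,0],[0,0,0]],"dr":[[0,0,0],[0,0,0],[0,0,0],[0,0,0],[0,0,0],[0,0,0],[0,0,0],[0,0,0],[0,0,0],[0,0,0]],"claw":[0,0,0,0,0,0,0,0,0,0]}' >/dev/null
python3 tell.py .5995 -.0293 .0435 8.4
python3 -m pendant '{"slide":[[0,0,0.04],[0,0,0.08],[0,0,0.08],[0,0,0.06],[0,0,0.03],[0,0,0],[0,0,0],[0,0,0],[0,0,0],[0,0,0]],"dr":[[0,0,0],[0,0,0],[0,0,0],[0,0,0],[0,0,0],[0,0,0],[0,0,0],[0,0,0],[0,0,0],[0,0,0]],"claw":[0,0,0,0,0,0,0,0,0,0]}' >/dev/null
python3 -m pendant '{"slide":[[0,0,0],[0,0,0]],"dr":[[0,0,0],[0,0,0]],"claw":[0,0]}' >/dev/null
python3 tell.py .5995 -.0293 .0435 8.4
```

```text
t 35.6 pos [600.1 -30.2 133.4] psi 8.35 dr [ 0.003  0.    -0.007] slide(after turn) [-0.0014 -0.0033  0.2996] F [ 0.3  0.1 -2.3] w 0.427 g 40.0 j [ 0.1   0.5  -0.19  1.73  0.11  0.93 -1.57]
t 36.8 pos [600.  -29.3  46.6] psi 8.43 dr [ 0.001 -0.002  0.004] slide(after turn) [-0.0018 -0.0002  0.0103] F [-0.5 -1.4 -2.4] w 0.425 g 40.0 j [ 0.08  0.6  -0.18  1.8   0.15  0.75 -1.6 ]
```

```bash

python3 -m pendant '{"slide":[[-0.001,0,0.005],[0,0,0.004],[0,0,0],[0,0,0],[0,0,0],[0,0,0]],"dr":[[0,0,0],[0,0,0],[0,0,0],[0,0,0],[0,0,0],[0,0,0]],"claw":[0,0,0,0,0,0]}' >/dev/null
python3 tell.py .5995 -.0293 .0435 8.4
python3 -m pendant '{"slide":[[0,0,0],[0,0,0],[0,0,0],[0,0,0],[0,0,-0.02],[0,0,-0.06],[0,0,-0.1],[0,0,-0.12],[0,0,-0.08],[0,0,-0.04]],"dr":[[0,0,0],[0,0,0],[0,0,0],[0,0,0],[0,0,0],[0,0,0],[0,0,0],[0,0,0],[0,0,0],[0,0,0]],"claw":[0.65,0.65,0.65,0.65,0.65,0.65,0.65,0.65,0.65,0.65]}' >/dev/null
python3 -m pendant '{"slide":[[0,0,0],[0,0,0]],"dr":[[0,0,0],[0,0,0]],"claw":[0.65,0.65]}' >/dev/null
python3 tell.py .5376 .318 .17 7.2
```

```text
t 37.4 pos [599.7 -29.3  43.7] psi 8.43 dr [ 0.    -0.     0.004] slide(after turn) [-0.0007 -0.0001  0.0008] F [-0.5  0.2 -2.7] w 0.427 g 40.0 j [ 0.08  0.61 -0.18  1.81  0.15  0.74 -1.6 ]
t 38.6 pos [599.1 -29.4 168.8] psi 8.42 dr [0.    0.01  0.178] slide(after turn) [-0.0582 -1.1747 -0.0041] F [0.2 0.3 0.1] w 0.649 g 0.0 j [ 0.1   0.46 -0.2   1.69  0.1   1.   -1.56]
```

Back to the parked heat sink; from there photograph the choke.

```bash

python3 -m pendant '{"slide":[[0,-0.05,0],[-0.005,-0.13,0],[-0.008,-0.15,0],[-0.008,-0.15,0],[-0.008,-0.15,0],[-0.008,-0.15,0],[-0.008,-0.15,0],[-0.008,-0.13,0],[-0.005,-0.08,0],[0,-0.034,0]],"dr":[[0,0,0],[0,0,0.09],[0,0,0.09],[0,0,0],[0,0,0],[0,0,0],[0,0,0],[0,0,0],[0,0,0],[0,0,0]],"claw":[0.6,0.6,0.6,0.6,0.6,0.6,0.6,0.6,0.6,0.6]}' >/dev/null
python3 -m pendant '{"slide":[[0,0,0],[0,0,0],[0,0,0],[0,0,0],[0,0,0]],"dr":[[0,0,0],[0,0,0],[0,0,0],[0,0,0],[0,0,0]],"claw":[0.6,0.6,0.6,0.6,0.6]}' >/dev/null
python3 tell.py .5376 .318 .0308 7.2
python3 -c "
from h import *
snap('top','t5.png')"
python3 m4.py pics/t5.png 0 pics/r5.png;python3 m4.py pics/t5.png 1 pics/r5b.png
```

```text
t 40.1 pos [537.2 316.6 169.8] psi 7.09 dr [ 0.003 -0.002 -0.015] slide(after turn) [ 0.0019 -0.0046  0.4634] F [0.2 0.3 0.4] w 0.600 g 0.0 j [-0.45  0.5  -0.25  1.63  0.14  1.03 -2.19]
bay [597.6 -28.1] yaw 8.45 [0.0, 0.0, 0.0] res 0.40
  rel grid [-1.5  0.1]
V [599.1 -28. ] yaw 8.57 [0.2, 0.2, 0.6, 0.6] res 0.21
  rel grid [-0.1  0. ]
R [599.  -27.5] yaw 8.10 [0.6, 0.6, 0.2, 0.6] res 0.59
  rel grid [-0.1  0.5]
B [599.1 -28. ] yaw 8.52 [0.6, 0.6, 0.6, 0.6] res 0.59
  rel grid [-0.1  0. ]
bay [585.5  54.8] yaw 8.51 [0.0, 0.0, 0.0] res 0.36
  rel grid [-1.4 -0.1]
V [586.6  55. ] yaw 8.11 [0.6, 0.4, 0.4, 0.6] res 0.56
  rel grid [-0.3 -0.1]
R [586.5  56.1] yaw 7.76 [0.6, 0.6, -0.2, -2.2] res 0.85
  rel grid [-0.2  1. ]
B [586.6  55.1] yaw 8.13 [0.6, 0.6, 0.6, 0.6] res 0.61
  rel grid [-0.3  0. ]
```

View pics/r5.png

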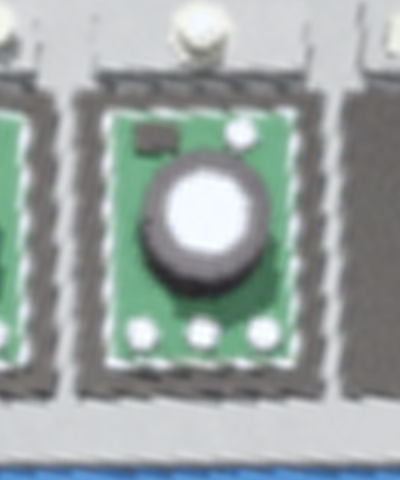

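```bash

python3 -m pendant '{"slide":[[0.002,-0.005,0.05],[0,0,0.1],[0,0,0.1],[0,0,0.1],[0,0,0.07],[0,0,0.04],[0,0,0.002],[0,0,0],[0,0,0],[0,0,0]],"dr":[[0,0,0],[0,0,0],[0,0,0],[0,0,0],[0,0,0],[0,0,0],[0,0,0],[0,0,0],[0,0,0],[0,0,0]],"claw":[0.6,0.6,0.6,0.6,0.6,0.6,0.6,0.6,0.6,0.6]}' >/dev/null
python3 -m pendant '{"slide":[[0,0,0],[0,0,0],[0,0,0]],"dr":[[0,0,0],[0,0,0],[0,0,0]],"claw":[0.6,0.6,0.6]}' >/dev/null
python3 tell.py .5376 .318 .0308 7.2
```

```text
t 41.5 pos [537.2 319.2  31.3] psi 7.19 dr [-0.001 -0.003 -0.002] slide(after turn) [0.0008 0.0042 0.0018] F [ 0.5 -0.  -0.5] w 0.599 g 0.0 j [-0.47  0.66 -0.22  1.75  0.2   0.76 -2.24]
```

```bash

python3 -m pendant '{"slide":[[0.001,0.004,0],[0,0,0],[0,0,0],[0,0,0],[0,0,0],[0,0,0],[0,0,0],[0,0,0],[0,0,0],[0,0,0]],"dr":[[0,0,0],[0,0,0],[0,0,0],[0,0,0],[0,0,0],[0,0,0],[0,0,0],[0,0,0],[0,0,0],[0,0,0]],"claw":[0.6,0.6,0,0,0,0,0,0,0,0]}' 30 >/dev/null
python3 tell.py .5376 .318 .0308 7.2
python3 -m pendant '{"slide":[[0,0,-0.02],[0,0,-0.06],[0,0,-0.1],[0,0,-0.12],[0,0,-0.1],[0,0,-0.05],[0,0,0],[0,0,0],[0,0,0]],"dr":[[0,0,0],[0,0,0],[0,0,0],[0,0,0],[0,0,-0.08],[0,0,-0.09],[0,0,0],[0,0,0],[0,0,0]],"claw":[0,0,0,0,0,0,0,0,0]}' >/dev/null
python3 tell.py .6111 -.1126 .165 8.4
```

```text
t 42.5 pos [537.5 318.   31.1] psi 7.19 dr [ 0.001  0.001 -0.001] slide(after turn) [0.0002 0.0001 0.0008] F [ 0.1 -0.  -1.2] w 0.389 g 30.0 j [-0.47  0.66 -0.22  1.75  0.2   0.76 -2.24]
t 43.4 pos [536.7 317.4 164.5] psi 8.35 dr [ 0.011  0.02  -0.007] slide(after turn) [ 0.0359  1.4542 -0.0016] F [-0.5  0.2 -4.5] w 0.391 g 30.0 j [-0.44  0.51 -0.26  1.63  0.15  1.03 -2.17]
```

```bash

python3 -m pendant '{"slide":[[0,0.05,0],[0.004,0.12,0],[0.004,0.14,0],[0.004,0.14,0],[0.004,0.14,0],[0.004,0.14,0],[0.004,0.14,0],[0.004,0.14,0],[0.004,0.14,0],[0.004,0.13,0]],"dr":[[0,0,0],[0,0,0],[0,0,0],[0,0,0],[0,0,0],[0,0,0],[0,0,0],[0,0,0],[0,0,0],[0,0,0]],"claw":[0,0,0,0,0,0,0,0,0,0]}' >/dev/null
python3 -m pendant '{"slide":[[0,0.1,0],[0,0.05,0],[0,0.024,0],[0,0,0],[0,0,0],[0,0,0],[0,0,0],[0,0,0],[0,0,0],[0,0,0]],"dr":[[0,0,0],[0,0,0],[0,0,0],[0,0,0],[0,0,0],[0,0,0],[0,0,0],[0,0,0],[0,0,0],[0,0,0]],"claw":[0,0,0,0,0,0,0,0,0,0]}' >/dev/null
python3 tell.py .6111 -.1126 .0435 8.4
```

```text
t 45.4 pos [ 611.7 -111.8  166.1] psi 8.37 dr [ 0.     0.    -0.004] slide(after turn) [-0.0022  0.0024  0.4087] F [ 0.  -0.1 -2.4] w 0.388 g 30.0 j [ 0.22  0.49 -0.18  1.64  0.1   1.02 -1.42]
```

```bash

python3 -m pendant '{"slide":[[-0.003,0.001,0.05],[0,0,0.1],[0,0,0.1],[0,0,0.08],[0,0,0.05],[0,0,0.02],[0,0,0],[0,0,0],[0,0,0],[0,0,0]],"dr":[[0,0,0],[0,0,0],[0,0,0],[0,0,0],[0,0,0],[0,0,0],[0,0,0],[0,0,0],[0,0,0],[0,0,0]],"claw":[0,0,0,0,0,0,0,0,0,0]}' >/dev/null
python3 -m pendant '{"slide":[[0,0,0],[0,0,0],[0,0,0]],"dr":[[0,0,0],[0,0,0],[0,0,0]],"claw":[0,0,0]}' >/dev/null
python3 tell.py .6111 -.1126 .0432 8.4
```

```text
t 46.6 pos [ 610.9 -112.4   46.3] psi 8.36 dr [ 0.001 -0.001 -0.006] slide(after turn) [0.0006 0.0008 0.0102] F [-0.2  0.1 -3.4] w 0.390 g 30.0 j [ 0.21  0.63 -0.17  1.75  0.14  0.78 -1.45]
```

```bash

python3 -m pendant '{"slide":[[0,0,0.006],[0,0,0.004],[0,0,0],[0,0,0],[0,0,0],[0,0,0]],"dr":[[0,0,0],[0,0,0],[0,0,0],[0,0,0],[0,0,0],[0,0,0]],"claw":[0,0,0,0,0,0]}' >/dev/null
python3 tell.py .6111 -.1126 .0432 8.4
python3 -m pendant '{"slide":[[0,0,0],[0,0,0],[0,0,0],[0,0,0],[0,0,-0.02],[0,0,-0.06],[0,0,-0.1],[0,0,-0.12],[0,0,-0.08],[0,0,-0.04]],"dr":[[0,0,0],[0,0,0],[0,0,0],[0,0,0],[0,0,0],[0,0,0],[0,0,0],[0,0,0.2],[0,0,0.6],[0,0,0.6]],"claw":[0.6,0.6,0.6,0.6,0.6,0.6,0.6,0.6,0.6,0.6]}' >/dev/null
python3 -m pendant '{"slide":[[0,0,0],[0,0,0],[0,0,0],[0,0,0]],"dr":[[0,0,0.55],[0,0,0],[0,0,0],[0,0,0]],"claw":[0.6,0.6,0.6,0.6]}' >/dev/null
python3 tell.py .520 -.320 .165 -5.2
```

```text
t 47.2 pos [ 610.7 -112.4   43.1] psi 8.36 dr [ 0.     0.001 -0.006] slide(after turn) [ 0.0011  0.0009 -0.0004] F [-0.7  0.7 -1.6] w 0.392 g 30.0 j [ 0.21  0.63 -0.17  1.75  0.14  0.77 -1.45]
t 48.6 pos [ 610.5 -112.3  168.8] psi -4.95 dr [-0.     0.006  0.036] slide(after turn) [-0.2378  0.7169  0.0126] F [ 0.9 -0.1  0.2] w 0.599 g 0.0 j [ 0.18  0.48 -0.13  1.65  0.07  1.02 -1.62]
```

```bash

python3 -m pendant '{"slide":[[-0.02,0.05,0],[-0.04,0.12,0],[-0.05,0.15,0],[-0.05,0.15,0],[-0.04,0.13,0],[-0.03,0.08,0],[-0.008,0.037,0],[0,0,0],[0,0,0],[0,0,0]],"dr":[[0,0,0],[0,0,0.036],[0,0,0],[0,0,0],[0,0,0],[0,0,0],[0,0,0],[0,0,0],[0,0,0],[0,0,0]],"claw":[0.6,0.6,0.6,0.6,0.6,0.6,0.6,0.6,0.6,0.6]}' >/dev/null
python3 -m pendant '{"slide":[[0,0,0],[0,0,0],[0,0,0],[0,0,0]],"dr":[[0,0,0],[0,0,0],[0,0,0],[0,0,0]],"claw":[0.6,0.6,0.6,0.6]}' >/dev/null
python3 tell.py .520 -.320 .0236 -5.2
python3 -c "
from h import *
snap('top','t6.png')"
for k in 1 0 -1; do python3 m4.py pics/t6.png $k pics/r6_$k.png | grep -A1 -E '^(V|B|bay)'; done
python3 - <<'E'
from h import *
im=cv2.imread('pics/t6.png')[:,:,::-1]
cv2.imwrite('pics/r6.png',rect(im,'top',(.6145,-.0257),np.deg2rad(8.4),.022,(800,440),2000)[:,:,::-1])
E
```

```text
t 50.0 pos [ 520.2 -319.8  169.2] psi -5.27 dr [ 0.   -0.   -0.01] slide(after turn) [-0.0007  0.0007  0.4852] F [ 0.5  0.  -0. ] w 0.597 g 0.0 j [ 0.52  0.47 -0.09  1.67  0.05  1.   -1.24]
bay [585.5  54.9] yaw 8.47 [0.0, 0.0, 0.0] res 0.39
  rel grid [-1.4 -0. ]
V [586.6  55. ] yaw 8.11 [0.6, 0.4, 0.6, 0.6] res 0.59
  rel grid [-0.3 -0.1]
--
B [586.5  55.1] yaw 8.17 [0.6, 0.6, 0.6, 0.6] res 0.59
  rel grid [-0.4 -0. ]
bay [597.6 -28.1] yaw 8.41 [0.0, 0.0, 0.4] res 0.39
  rel grid [-1.5  0.1]
V [599.1 -28. ] yaw 8.54 [0.2, 0.2, 0.6, 0.6] res 0.22
  rel grid [-0.1 -0. ]
--
B [599. -28.] yaw 8.54 [0.6, 0.6, 0.6, 0.6] res 0.59
  rel grid [-0.1 -0. ]
bay [ 610.  -110.5] yaw 8.30 [0.0, 0.4, 0.0] res 0.39
  rel grid [-1.4  0.8]
V [ 610.3 -110.9] yaw 8.26 [0.2, 0.6, 0.6, 0.6] res 0.59
  rel grid [-1.1  0.4]
--
B [ 610.3 -110.9] yaw 8.15 [0.6, 0.6, 0.6, 0.6] res 0.61
  rel grid [-1.1  0.3]
```

View pics/r6.png

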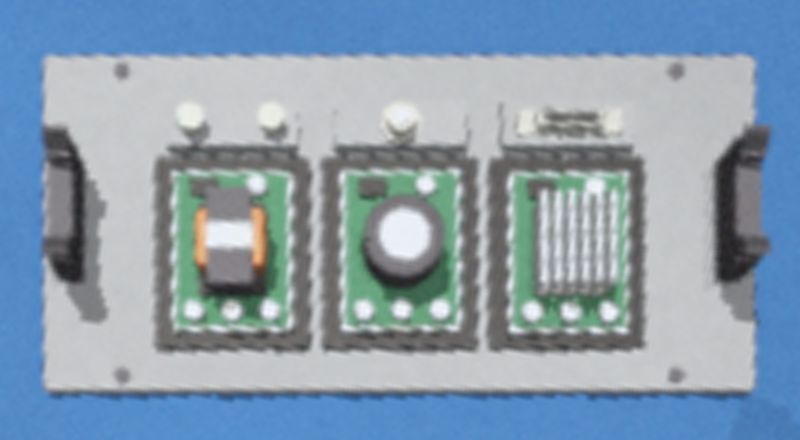

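All three modules stand centred and square within about 1 mm (rectified crop). The bar goes back next.

```bash

python3 -m pendant '{"slide":[[-0.006,0.001,0.05],[0,0,0.1],[0,0,0.1],[0,0,0.1],[0,0,0.07],[0,0,0.04],[0,0,0.022],[0,0,0],[0,0,0],[0,0,0]],"dr":[[0,0,0],[0,0,0],[0,0,0],[0,0,0],[0,0,0],[0,0,0],[0,0,0],[0,0,0],[0,0,0],[0,0,0]],"claw":[0.6,0.6,0.6,0.6,0.6,0.6,0.6,0.6,0.6,0.6]}' >/dev/null
python3 -m pendant '{"slide":[[0,0,0],[0,0,0],[0,0,0],[0,0,0],[0,0,0],[0,0,0],[0,0,0],[0,0,0],[0,0,0],[0,0,0]],"dr":[[0,0,0],[0,0,0],[0,0,0],[0,0,0],[0,0,0],[0,0,0],[0,0,0],[0,0,0],[0,0,0],[0,0,0]],"claw":[0.6,0.6,0,0,0,0,0,0,0,0]}' 40 >/dev/null
python3 tell.py .5184 -.320 .0236 -5.2
```

```text
t 52.1 pos [ 518.2 -320.2   24.5] psi -5.30 dr [-0.     0.    -0.014] slide(after turn) [ 0.0005 -0.0006  0.003 ] F [ 0.2  0.1 -0.2] w 0.150 g 40.0 j [ 0.52  0.64 -0.08  1.8   0.07  0.71 -1.26]
```

```bash

python3 -m pendant '{"slide":[[0,0,-0.03],[0,0,-0.08],[0,0,-0.13],[0,0,-0.14],[0,0,-0.14],[0,0,-0.14],[0,0,-0.1],[0,0,-0.05],[0,0,0],[0,0,0]],"dr":[[0,0,0],[0,0,0],[0,0,0],[0,0,0],[0,0,0],[0,0,0],[0,0,0],[0,0,0],[0,0,0],[0,0,0]],"claw":[0,0,0,0,0,0,0,0,0,0]}' >/dev/null
python3 tell.py .6152 -.0271 .26 -5.3
python3 -m pendant '{"slide":[[0.01,-0.04,0],[0.03,-0.12,0],[0.03,-0.14,0],[0.03,-0.14,0],[0.03,-0.14,0],[0.03,-0.14,0],[0.03,-0.14,0],[0.02,-0.1,0],[0.01,-0.04,0],[0,0,0]],"dr":[[0,0,0],[0,0,0],[0,0,0],[0,0,0],[0,0,0],[0,0,0],[0,0,0],[0,0,0],[0,0,0],[0,0,0]],"claw":[0,0,0,0,0,0,0,0,0,0]}' >/dev/null
python3 -m pendant '{"slide":[[0,0,0],[0,0,0],[0,0,0],[0,0,0],[0,0,0],[0,0,0],[0,0,0],[0,0,0],[0,0,0],[0,0,0]],"dr":[[0,0,-0.5],[0,0,-0.8],[0,0,-0.9],[0,0,-0.9],[0,0,-0.9],[0,0,-0.9],[0,0,-0.9],[0,0,-0.9],[0,0,-0.9],[0,0,-0.9]],"claw":[0,0,0,0,0,0,0,0,0,0]}' >/dev/null
python3 -m pendant '{"slide":[[0,0,0],[0,0,0],[0,0,0],[0,0,0],[0,0,0],[0,0,0],[0,0,0],[0,0,0],[0,0,0],[0,0,0]],"dr":[[0,0,-0.9],[0,0,-0.9],[0,0,-0.9],[0,0,-0.9],[0,0,-0.9],[0,0,-0.9],[0,0,-0.7],[0,0,-0.4],[0,0,0],[0,0,0]],"claw":[0,0,0,0,0,0,0,0,0,0]}' >/dev/null
python3 -m pendant '{"slide":[[0,0,0],[0,0,0],[0,0,0]],"dr":[[0,0,0],[0,0,0],[0,0,0]],"claw":[0,0,0]}' >/dev/null
python3 tell.py .6152 -.0271 .13 98.4
```

```text
t 53.1 pos [ 517.8 -319.9  267.1] psi -5.29 dr [-0.002  0.005  0.001] slide(after turn) [ 0.2331 -1.0019  0.0236] F [ 1.  -0.2 -3.5] w 0.150 g 40.0 j [ 0.53  0.38 -0.09  1.55  0.03  1.21 -1.23]
t 56.4 pos [611.6 -27.6 267.5] psi 97.82 dr [-0.     0.001 -0.085] slide(after turn) [-2.000e-04  1.200e-02  4.584e-01] F [-0.   0.1 -3.3] w 0.148 g 40.0 j [ 0.34  0.45 -0.56  1.51  0.25  1.25 -0.12]
```

```bash

python3 -m pendant '{"slide":[[0,0.012,0],[0,0,0.05],[0,0,0.1],[0,0,0.12],[0,0,0.1],[0,0,0.06],[0,0,0.028],[0,0,0],[0,0,0],[0,0,0]],"dr":[[0,0,-0.085],[0,0,0],[0,0,0],[0,0,0],[0,0,0],[0,0,0],[0,0,0],[0,0,0],[0,0,0],[0,0,0]],"claw":[0,0,0,0,0,0,0,0,0,0]}' >/dev/null
python3 -m pendant '{"slide":[[0,0,0],[0,0,0],[0,0,0]],"dr":[[0,0,0],[0,0,0],[0,0,0]],"claw":[0,0,0]}' >/dev/null
python3 tell.py .6152 -.0271 .0875 98.4
```

```text
t 57.7 pos [615.4 -27.1 130.5] psi 98.42 dr [0.005 0.002 0.003] slide(after turn) [ 1.000e-04 -7.000e-04  1.434e-01] F [ 0.6 -0.3 -2.2] w 0.148 g 40.0 j [ 0.31  0.57 -0.53  1.67  0.33  0.99 -0.19]
```

```bash

python3 -m pendant '{"slide":[[0,0,0.02],[0,0,0.03],[0,0,0.03],[0,0,0.03],[0,0,0.02],[0,0,0.008],[0,0,0],[0,0,0],[0,0,0],[0,0,0]],"dr":[[0,0,0],[0,0,0],[0,0,0],[0,0,0],[0,0,0],[0,0,0],[0,0,0],[0,0,0],[0,0,0],[0,0,0]],"claw":[0,0,0,0,0,0,0,0,0,0]}' >/dev/null
python3 tell.py .6152 -.0271 .0865 98.4
python3 -m pendant '{"slide":[[0,0,0],[0,0,0],[0,0,0]],"dr":[[0,0,0],[0,0,0],[0,0,0]],"claw":[0,0,0]}' >/dev/null
python3 tell.py .6152 -.0271 .0865 98.4
python3 -c "
from h import *
snap('scene','s7.png')"
```

```text
t 58.7 pos [615.5 -27.1  89.1] psi 98.42 dr [0.005 0.001 0.002] slide(after turn) [ 0.     -0.0009  0.0087] F [ 0.   0.2 -1.8] w 0.151 g 40.0 j [ 0.3   0.62 -0.51  1.71  0.37  0.91 -0.21]
t 59.0 pos [615.3 -27.1  88.8] psi 98.43 dr [0.001 0.001 0.004] slide(after turn) [-0.0001 -0.0002  0.0077] F [ 0.1  0.2 -2. ] w 0.147 g 40.0 j [ 0.3   0.62 -0.51  1.71  0.37  0.91 -0.21]
```

View pics/s7.png

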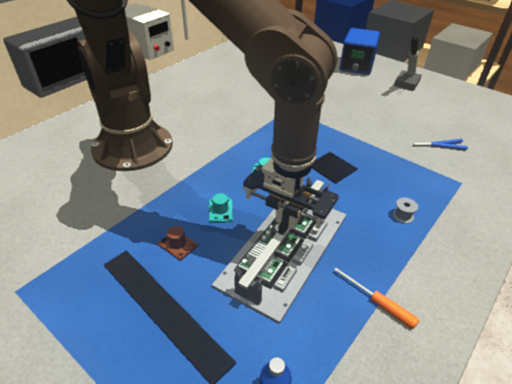

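The bar is in the brackets, about 2 mm up. Lower it until contact, then release.

```bash

python3 -m pendant '{"slide":[[0,0,0.003],[0,0,0.003],[0,0,0.002],[0,0,0],[0,0,0],[0,0,0]],"dr":[[0,0,0],[0,0,0],[0,0,0],[0,0,0],[0,0,0],[0,0,0]],"claw":[0,0,0,0,0,0]}' >/dev/null
python3 tell.py .6152 -.0271 .0865 98.4
python3 -m pendant '{"slide":[[0,0,0],[0,0,0],[0,0,0],[0,0,0],[0,0,0],[0,0,0],[0,0,0],[0,0,0]],"dr":[[0,0,0],[0,0,0],[0,0,0],[0,0,0],[0,0,0],[0,0,0],[0,0,0],[0,0,0]],"claw":[0.6,0.6,0.6,0.6,0.6,0.6,0.6,0.6]}' >/dev/null
python3 -m pendant '{"slide":[[0,0,-0.03],[0,0,-0.08],[0,0,-0.12],[0,0,-0.13],[0.12,-0.05,-0.08],[0.14,-0.05,0],[0.14,-0.05,0],[0.14,-0.05,0],[0.14,-0.05,0],[0.1,-0.04,0]],"dr":[[0,0,0],[0,0,0],[0,0,0],[0,0,0],[0,0,0],[0,0,0],[0,0,0],[0,0,0],[0,0,0],[0,0,0]],"claw":[0.6,0.6,0.6,0.6,0.6,0.6,0.6,0.6,0.6,0.6]}' >/dev/null
python3 -m pendant '{"slide":[[0.1,0,0],[0.05,0,0],[0,0,0],[0,0,0],[0,0,0]],"dr":[[0,0,0],[0,0,0],[0,0,0],[0,0,0],[0,0,0]],"claw":[0.6,0.6,0.6,0.6,0.6]}' >/dev/null
python3 tell.py .6152 -.0271 .0865 98.4
python3 - <<'E'
from h import *
im=snap('top','t8.png'); snap('scene','s8.png')
f=np.array([.6149,-.0257,np.deg2rad(8.4)]); M=R.from_euler('z',f[2]).as_matrix()[:2,:2]
b=rectfit(im.min(2),'top',f[:2],f[2],(.020,.370),.080); show('bar',b); print(np.round((b[0][:2]-f[:2])@M*1e3,1))
cv2.imwrite('pics/r8.png',rect(im,'top',f[:2],f[2],.08,(800,440),2000)[:,:,::-1])
s=cv2.imread('pics/s8.png'); cv2.imwrite('pics/s8c.png',cv2.resize(s[160:330,200:370],None,fx=3.5,fy=3.5,interpolation=cv2.INTER_CUBIC))
E
```

```text
t 59.6 pos [615.2 -27.1  86.5] psi 98.42 dr [-0.     0.001  0.003] slide(after turn) [-0.     -0.     -0.0001] F [-1.3 -0.6  2. ] w 0.148 g 40.0 j [ 0.3   0.62 -0.51  1.71  0.37  0.9  -0.21]
t 62.0 pos [489.1 234.3 218.1] psi 98.28 dr [-0.002  0.009 -0.017] slide(after turn) [-0.9233  0.2885  0.4388] F [-0.2 -0.4 -0.4] w 0.602 g 0.0 j [-0.06  0.39 -0.65  1.75  0.26  1.1  -0.65]
bar [615.3 -25.9] yaw 8.47 [0.0, 0.0, 0.0, 0.0] res 0.40
[ 0.3 -0.3]
```

View pics/r8.png

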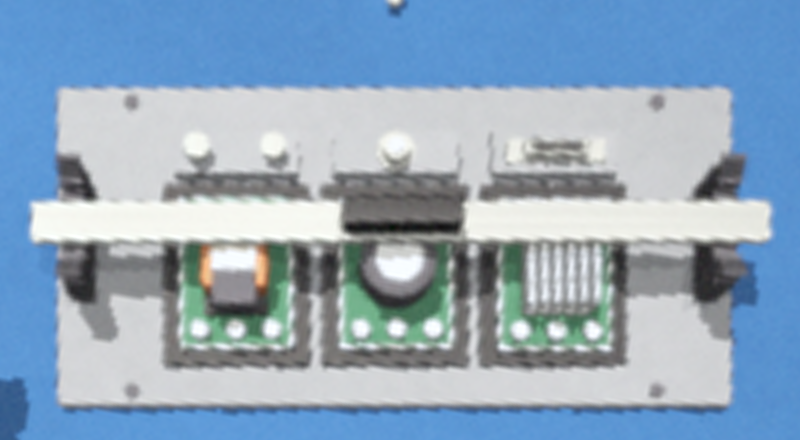

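View pics/s8c.png

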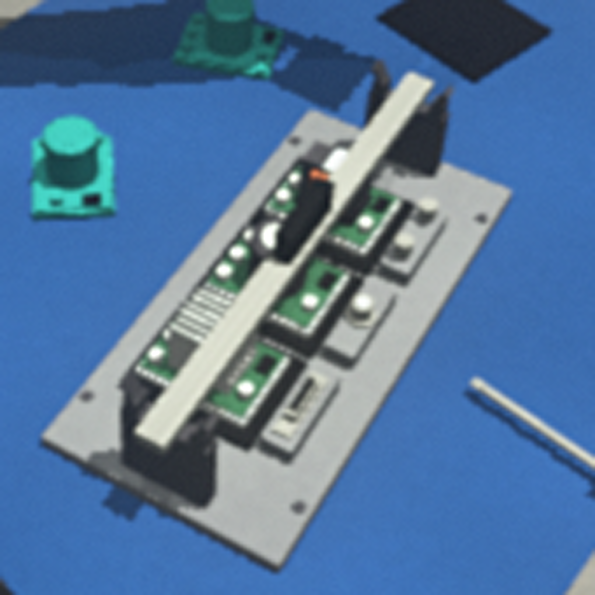

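The bar lies fully down in both brackets and centred (ends at 30 and 770 px, offset under 0.5 mm). The arm is clear, so I hand in.

```bash
python3 -c "
from cell import arm
print(arm.sign_off())"
```

```text
the job is handed in; nothing more can be done
None
```

The job is handed in at about 62 s of robot time: choke, heat sink and transformer are in their proper bays, centred to about 1 mm. The bar lies back in both brackets, centred to within 0.5 mm, and the gripper is open and clear of everything.

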